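# Time, lock and nut up the injection pumps

### The job

Get every fuel injection pump on the bench ready to fit: turn its drive hub until the keyway in the hub's rim lines up with the slot in the yellow-lugged flange, push a locking pin from the wooden rack fully home through both, and then screw the hub nut down clockwise until it stops tight. Do not run a pump's nut down before its pin is in; leave the pins in the pumps, and leave the other things on the bench alone.

Things in the scene. Friction and masses are not known exactly. Their poses are not given: they have to be found in the camera images.
- rack: light wooden pin rack, a loose block 56 x 204 x 56 mm (x, y, z), 1 kg; origin at the centre of its underside. Four square 16 mm holes go right through it along its y axis at y = -72, -24, 24 and 72 mm; at the start a locking pin hangs in each by its collar
- pin1: steel locking pin with red grip, 93 mm, 90 g; all four are alike. Origin at the bottom tip, z up the pin: shank 12 mm diameter, 0 to 50 mm (tapered to 6 mm over the lowest 9 mm); collar 24 mm diameter, 50 to 55 mm; red grip 16 mm diameter, 55 to 87 mm; red head 24 mm diameter, 87 to 93 mm. Stands upright in the rack, tip 6 mm above the bench. Fully home, its collar rests on the hub
- pin2: steel locking pin with red grip, 93 mm, 90 g; all four are alike. Origin at the bottom tip, z up the pin: shank 12 mm diameter, 0 to 50 mm (tapered to 6 mm over the lowest 9 mm); collar 24 mm diameter, 50 to 55 mm; red grip 16 mm diameter, 55 to 87 mm; red head 24 mm diameter, 87 to 93 mm. Stands upright in the rack, tip 6 mm above the bench. Fully home, its collar rests on the hub
- pin3: steel locking pin with red grip, 93 mm, 90 g; all four are alike. Origin at the bottom tip, z up the pin: shank 12 mm diameter, 0 to 50 mm (tapered to 6 mm over the lowest 9 mm); collar 24 mm diameter, 50 to 55 mm; red grip 16 mm diameter, 55 to 87 mm; red head 24 mm diameter, 87 to 93 mm. Stands upright in the rack, tip 6 mm above the bench. Fully home, its collar rests on the hub
- pin4: steel locking pin with red grip, 93 mm, 90 g; all four are alike. Origin at the bottom tip, z up the pin: shank 12 mm diameter, 0 to 50 mm (tapered to 6 mm over the lowest 9 mm); collar 24 mm diameter, 50 to 55 mm; red grip 16 mm diameter, 55 to 87 mm; red head 24 mm diameter, 87 to 93 mm. Stands upright in the rack, tip 6 mm above the bench. Fully home, its collar rests on the hub
- pump1: fuel injection pump, drive end up, on a blue stand plate 120 mm square, 8 kg, not bolted down (two or three pumps; an absent one has no pose). Origin on its vertical axis at bench level, x axis to the middle of the flange's yellow timing lug, z up. Flange and lug top are 102 mm above the bench; the lug is 48 mm wide, reaches 94 mm from the axis and has a black timing line on its middle
- pump1_slot (a point): centre of the timing slot in this pump's flange at its top face, 57 mm from the axis along the pump's x, 102 mm above the bench; axes as the pump's. 20 mm long (x), 14 mm wide (y), through the 14 mm flange, free space below. It is under the hub's rim, in line with the lug's black line, and seen only when the keyway is over it
- hub1 (a joint): angle of the pump's steel drive hub, counter-clockwise from above positive, -2.6 to 2.6, friction 0.15 N m; 0 = keyway over the slot. Disc 136 mm diameter, 104 to 120 mm above the bench; keyway 14 mm wide, from 48 mm radius out through the rim, edged red. Turned by its dark hexagon boss, 46 mm across flats, 120 to 162 mm high; one pair of flats is square to the keyway's direction
- nut1 (a joint): angle the pump's hub nut is screwed down relative to the hub, clockwise from above positive: slack at 1.3 to 2.2 at the start, stops tight at 4.5; friction 0.06 N m. Copper-coloured hexagon, 36 mm across flats, 22 mm high, 164 to 186 mm above the bench when tight, under 2 mm higher slack; the 20 mm stud ends at 192 mm. One pair of flats faces hub minus nut angle from pump x
- pump2: fuel injection pump, drive end up, on a blue stand plate 120 mm square, 8 kg, not bolted down (two or three pumps; an absent one has no pose). Origin on its vertical axis at bench level, x axis to the middle of the flange's yellow timing lug, z up. Flange and lug top are 102 mm above the bench; the lug is 48 mm wide, reaches 94 mm from the axis and has a black timing line on its middle
- pump2_slot (a point): centre of the timing slot in this pump's flange at its top face, 57 mm from the axis along the pump's x, 102 mm above the bench; axes as the pump's. 20 mm long (x), 14 mm wide (y), through the 14 mm flange, free space below. It is under the hub's rim, in line with the lug's black line, and seen only when the keyway is over it
- hub2 (a joint): angle of the pump's steel drive hub, counter-clockwise from above positive, -2.6 to 2.6, friction 0.15 N m; 0 = keyway over the slot. Disc 136 mm diameter, 104 to 120 mm above the bench; keyway 14 mm wide, from 48 mm radius out through the rim, edged red. Turned by its dark hexagon boss, 46 mm across flats, 120 to 162 mm high; one pair of flats is square to the keyway's direction
- nut2 (a joint): angle the pump's hub nut is screwed down relative to the hub, clockwise from above positive: slack at 1.3 to 2.2 at the start, stops tight at 4.5; friction 0.06 N m. Copper-coloured hexagon, 36 mm across flats, 22 mm high, 164 to 186 mm above the bench when tight, under 2 mm higher slack; the 20 mm stud ends at 192 mm. One pair of flats faces hub minus nut angle from pump x
- pump3: fuel injection pump, drive end up, on a blue stand plate 120 mm square, 8 kg, not bolted down (two or three pumps; an absent one has no pose). Origin on its vertical axis at bench level, x axis to the middle of the flange's yellow timing lug, z up. Flange and lug top are 102 mm above the bench; the lug is 48 mm wide, reaches 94 mm from the axis and has a black timing line on its middle
- pump3_slot (a point): centre of the timing slot in this pump's flange at its top face, 57 mm from the axis along the pump's x, 102 mm above the bench; axes as the pump's. 20 mm long (x), 14 mm wide (y), through the 14 mm flange, free space below. It is under the hub's rim, in line with the lug's black line, and seen only when the keyway is over it
- hub3 (a joint): angle of the pump's steel drive hub, counter-clockwise from above positive, -2.6 to 2.6, friction 0.15 N m; 0 = keyway over the slot. Disc 136 mm diameter, 104 to 120 mm above the bench; keyway 14 mm wide, from 48 mm radius out through the rim, edged red. Turned by its dark hexagon boss, 46 mm across flats, 120 to 162 mm high; one pair of flats is square to the keyway's direction
- nut3 (a joint): angle the pump's hub nut is screwed down relative to the hub, clockwise from above positive: slack at 1.3 to 2.2 at the start, stops tight at 4.5; friction 0.06 N m. Copper-coloured hexagon, 36 mm across flats, 22 mm high, 164 to 186 mm above the bench when tight, under 2 mm higher slack; the 20 mm stud ends at 192 mm. One pair of flats faces hub minus nut angle from pump x
- tin: open steel tin 74 mm wide and 110 mm high, a bystander to be left alone; origin at the centre of its underside or of the tool
- aerosol: red can 60 mm wide and 150 mm high, a bystander to be left alone; origin at the centre of its underside or of the tool
- hammer: hammer lying on the bench, a bystander to be left alone; origin at the centre of its underside or of the tool
- driver: orange-handled screwdriver lying on the bench, a bystander to be left alone; origin at the centre of its underside or of the tool
- wrench: wrench lying on the bench, a bystander to be left alone; origin at the centre of its underside or of the tool
- oil: blue oil bottle 64 mm wide and 130 mm high, a bystander to be left alone; origin at the centre of its underside or of the tool
- puck: dark steel disc 60 mm wide, 18 mm thick, a bystander to be left alone; origin at the centre of its underside or of the tool

How it is judged:
By the outcome, as a careful person would: the job done as asked, in the order asked, and still so for the second after the job is handed in, with the robot touching nothing.
Of pump1, pump2, pump3 only 2 to 3 are there at a start; the rules pass over those that are not, and their reading is None.
At some moment in a run one of rack may be knocked a few centimetres aside while the robot is not near it.
Once in a run the grip may slacken for a moment while it holds something.
It also fails if it takes over 210 s, if anything falls off the work surface, if the arm or the gripper's body presses on something with over 40 N, if the wrist force passes 120 N, or if a joint passes its speed limit or range.

### The arm

A 6-joint arm with a two-finger parallel gripper is mounted at the origin on the work surface. World frame = base frame: x ahead of the robot, y to its left, z up, the work surface at z = 0. Lengths are in m, angles in rad, forces in N, time in s.
With the tool pointing down it reaches from about 0.2 to 0.875 m from the base axis. Payload 3.4 kg.
Tool frame: the origin (TCP) lies on the centre line of the jaws, within the pads' length; the fingertips stand 11 mm ahead of it and the grasp point (between the pads) lies 8 mm behind it; z points along the fingers, y is the direction in which the jaws open and shut (so a half turn about z gives the same grasp; the last joint's range is limited). The gripper opens to 94 mm and grips with 3 to 60 N. Pads are 16 mm wide; open, the fingers measure 119 mm over their backs; the gripper's body (75 mm by 177 mm) begins 78 mm behind the grasp point.
Start: joints at [1.163, 0.276, 1.505, -0, 1.361, -0.121], TCP at [0.163, 0.552, 0.186] pointing down, gripper open.
Joint ranges: [-2.89, 2.89], [-0.75, 2.08], [0.22, 2.7], [-1.18, 4.32], [0.11, 2.71], [-2.7, 2.7]. Speed limits (rad/s): [2.57, 2.57, 3.14, 3.14, 3.14, 3.14].

### API

Orientations are given as a unit quaternion [x, y, z, w].
In Python, from cell import manip gives the robot as it stands.
- The arm moves only by the tool move_arm, never from a script. Its argument "deltas" is a list of rows, each a list of 3 entries, a list of its own where there are three numbers: the shift along the tool's x, y, z in cm, then the turn about the tool's z in rad, then the opening in per cent of the stroke, from 0 (shut) to 100 (fully open). In form: [[[dx, dy, dz], spin, jaw], ...]. A call has 1 to 10 rows; each row shifts and turns the commanded pose from where the row before left it, along the tool's axes as they then stand; what a row does not reach is not made up. A row lasts 1/12 s, in which the tool goes at most 41.7 mm and 7.16 degrees, less where a joint would pass 70% of its speed; a pose out of reach is approached as far as the arm can. A call with a gripper value outside its range is refused whole. The fingers move at their own pace and stop on an object; "force" is the grip in N (left out, the last holds). Time passes only in rows, so rows that do not move let the fingers close. It gives the time, the measured TCP pose, the force and the opening at its end, in the units of the state.
- manip.sense(): the state, without advancing time (a new reading comes with each control period).
- manip.capture(name): name is "side" or "top" or "wrist"; returns the picture (420x560x3 uint8, red, green, blue); there is no depth.
- manip.camera_info(name): a dict with "vertical_fov" (degrees; the focal length in pixels is half the picture's height over the tangent of half this angle, whatever the lens; pixels are square), "cx", "cy" (the principal point, pixels), "D" ([k1, k2, p1, p2, k3] as OpenCV has them; the pictures are not rectified), "R" (3x3) and "t" (3): a world point X has camera coordinates R X + t. Camera axes: x right, y down, z forward; pixel columns grow to the right and rows downward; lengths in m; the calibration is good to about 2 mm. A picture is of the moment at which its call begins: read the wrist's pose just before it. camera_info takes no time and is no camera call; for the wrist camera it gives the pose at the moment of the call.
- manip.sign_off(): hands the job in, once; it reports no verdict.
The state is a dict: "time_s": time; "qpos": joint angles; "dq": joint speeds; "joint_torque": joint torques, N m; "tcp_pos": TCP position; "eef_rot": TCP orientation; "wrist_force": force on the tool from outside, world axes, zero at the start; "moment": the same for the moment, N m; "grip_width": finger opening in m.
Only numpy, scipy, OpenCV 4.12 (cv2) and the standard library are available. Lean on these libraries where they do the work, as an engineer would, in place of code of your own. Each camera call takes 0.05 s, during which the arm holds its last target. There are 200 camera calls.

## Working session

There is one attempt and no reset: what is moved stays moved. The work goes in short steps, Python scripts to look and compute and a tool call to move; the robot and the scene stay as the last step left them, time stands still between calls to the robot, and variables do not carry over. Pictures are saved under pics/ and viewed, about 12 in all and at most 16, crops included, and the job is handed in when it is done.

Besides the shell and the picture viewer there is one more tool, called after ">>>" as a command line: name --argument value ..., lists and objects as JSON in quotes. move_arm: Moves the arm, as the interface text tells. Its arguments: {"type":"object","properties":{"deltas":{"type":"array","items":{"type":"array"}},"force":{"type":"number"}},"required":["deltas"]}

```bash
ls; mkdir -p pics
python3 - <<'E'
from cell import manip
import cv2
for n in("top","side"):
    im=manip.capture(n); cv2.imwrite(f"pics/{n}0.png",im[:,:,::-1])
    c=manip.camera_info(n); print(n,c)
print(manip.sense())
E
```

```text
pics
top {'vertical_fov': 45.7055970533965, 'cx': 282.1897812070192, 'cy': 206.9209884167509, 'D': array([-0.06979987,  0.        ,  0.        ,  0.        ,  0.        ]), 'R': array([[ 3.31056835e-04, -9.99995604e-01, -2.94667819e-03],
       [-9.98768392e-01, -1.84449968e-04, -4.96151722e-02],
       [ 4.96144106e-02,  2.95947447e-03, -9.98764062e-01]]), 't': array([0.02221508, 0.52913064, 1.58550348])}
side {'vertical_fov': 44.21237635614382, 'cx': 284.4415088103648, 'cy': 198.5923725789537, 'D': array([0.00483066, 0.        , 0.        , 0.        , 0.        ]), 'R': array([[-0.81791681, -0.57525423, -0.00972945],
       [-0.43412194,  0.62817098, -0.64570842],
       [ 0.37755826, -0.523912  , -0.76352208]]), 't': array([0.4167309 , 0.30550444, 1.483834  ])}
{'time_s': 0.1, 'qpos': array([ 1.16299662e+00,  2.76539118e-01,  1.50597160e+00, -2.23477074e-05,
        1.36072399e+00, -1.20987444e-01]), 'dq': array([-0.0004768 , -0.00241684, -0.00285177,  0.00182481, -0.00144574,
        0.00055765]), 'joint_torque': array([ 1.08294342e-03, -4.05455804e+01, -2.37779742e+01,  7.04038655e-02,
        2.98688665e-02, -5.07284540e-05]), 'tcp_pos': array([0.16245801, 0.55101376, 0.18480101]), 'eef_rot': array([ 1.42912741e-01,  9.89734952e-01, -7.95349739e-04, -2.04006654e-04]), 'wrist_force': array([ 0.47046241, -0.44705783,  0.6523922 ]), 'moment': array([ 0.05277353, -0.06091759,  0.03054832]), 'grip_width': 0.09406197756089384}
```

View pics/top0.png

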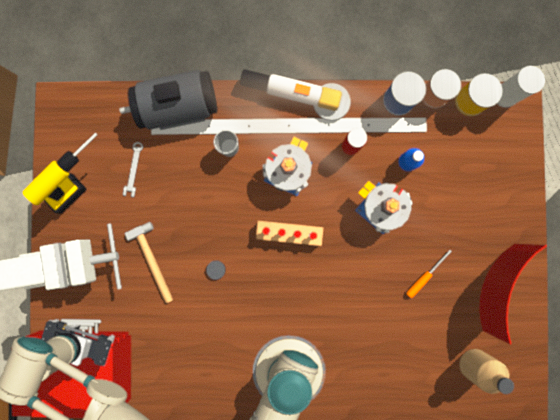

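View pics/side0.png

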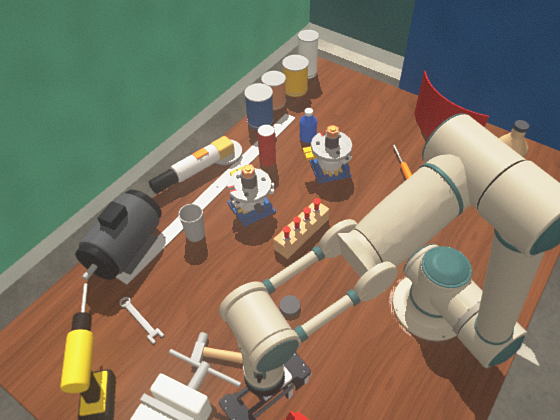

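The top view shows two pumps, at about (288,167) and (387,208), and the rack at (290,234) with four red pins. I'll write the helpers and enlarge that area.

```bash
cat > h.py <<'E'
from cell import manip
import cv2, numpy as np
from scipy.spatial.transform import Rotation as Ro
def K(c,h=420):
    f=h/2/np.tan(np.radians(c['vertical_fov'])/2); return np.array([[f,0,c['cx']],[0,f,c['cy']],[0,0,1]])
def world(c,uv,z):
    "pixels -> world points at height z"
    p=cv2.undistortPoints(np.array(uv,float).reshape(-1,1,2),K(c),c['D']).reshape(-1,2)
    d=np.c_[p,np.ones(len(p))]@c['R']; o=-c['R'].T@c['t']
    return o+d*((z-o[2])/d[:,2])[:,None]
def pix(c,X):
    return cv2.projectPoints(np.array(X,float).reshape(-1,1,3),cv2.Rodrigues(c['R'])[0],c['t'],K(c),c['D'])[0].reshape(-1,2)
def st():
    s=manip.sense(); R=Ro.from_quat(s['eef_rot']).as_matrix()
    print('t',round(s['time_s'],2),'tcp',s['tcp_pos'].round(4),'yawx',round(float(np.arctan2(R[1,0],R[0,0])),4),'tilt',R[:2,2].round(4),'q',s['qpos'].round(2),'F',s['wrist_force'].round(1),'M',s['moment'].round(2),'w',round(s['grip_width'],4)); return s,R
def go(p,yaw=None):
    "shift in cm in tool axes and spin to reach world p, tool-x yaw (mod pi)"
    s,R=st(); d=R.T@(np.array(p)-s['tcp_pos'])*100
    print('delta cm',d.round(2),end=' ')
    if yaw is not None:
        y=np.arctan2(R[1,0],R[0,0]); w=-(yaw-y); print('spin',round(float((w+np.pi/2)%np.pi-np.pi/2),3),end='')
    print()
E
python3 - <<'E'
from h import *
im=cv2.imread('pics/top0.png')
cv2.imwrite('pics/crop0.png',cv2.resize(im[115:265,235:435],None,fx=4,fy=4,interpolation=cv2.INTER_CUBIC))
c=manip.camera_info('top')
print(world(c,[(288,167),(387,208)],.12),world(c,[(266,231),(282,232.5),(298,234),(313.5,236)],.099))
E
```

```text
[[ 0.64400854  0.00460381  0.12      ]
 [ 0.52063406 -0.29248454  0.12      ]] [[ 0.45181193  0.07112206  0.099     ]
 [ 0.44729385  0.02264633  0.099     ]
 [ 0.44276655 -0.02580761  0.099     ]
 [ 0.43671597 -0.07274275  0.099     ]]
```

View pics/crop0.png

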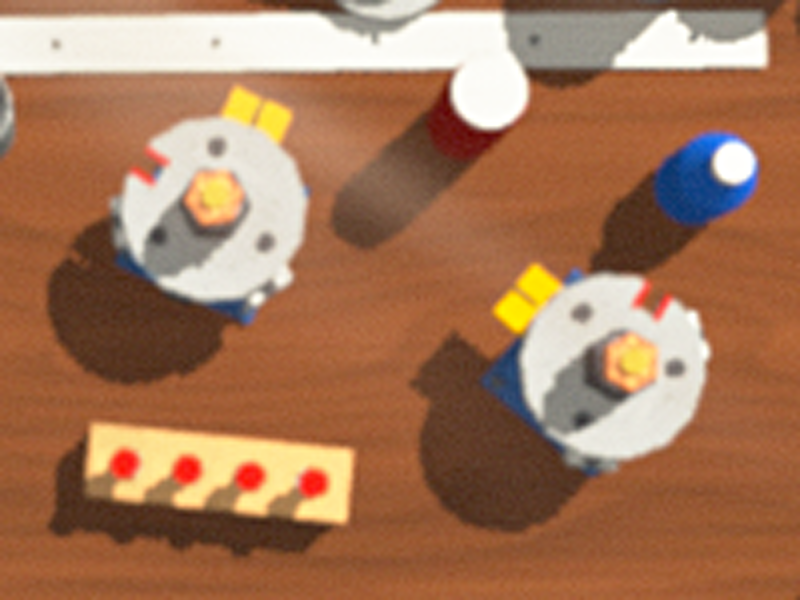

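Run:
```python
from h import *
c=manip.camera_info('top')
C=lambda *p:[(235+(u+.5)/4-.5,115+(v+.5)/4-.5) for u,v in p]
for n,hub,lug,key in(('A',(215,209),(257,111),(150,166)),('B',(613,366),(526,297),(655,300))):
    h=world(c,C(hub),.12)[0];l=world(c,C(lug),.102)[0];k=world(c,C(key),.12)[0]
    a=np.arctan2(*(l-h)[1::-1]);b=np.arctan2(*(k-h)[1::-1])
    print(n,h.round(3),'lug r',np.hypot(*(l-h)[:2]).round(3),a.round(2),'key r',np.hypot(*(k-h)[:2]).round(3),b.round(2),'hub',((b-a+np.pi)%(2*np.pi)-np.pi).round(2))
w=manip.camera_info('wrist');s,R=st();o=-w['R'].T@w['t'];print('cam in tool',R.T@(o-s['tcp_pos']),'\n',(w['R']@R).round(3),w['vertical_fov'],w['cx'],w['cy'],w['D'])
go([.61,.0,.40],0)
```

```text
A [0.644 0.003 0.12 ] lug r 0.084 -0.39 key r 0.059 0.98 hub 1.38
B [ 0.526 -0.295  0.12 ] lug r 0.082 0.86 key r 0.059 -0.58 hub -1.44
t 0.1 tcp [0.1625 0.551  0.1848] yawx 2.8548 tilt [-0.0006 -0.0015] q [ 1.16  0.28  1.51 -0.    1.36 -0.12] F [ 0.5 -0.4  0.7] M [ 0.05 -0.06  0.03] w 0.0941
cam in tool [ 0.07200552 -0.00066237 -0.19988707] 
 [[-0.001  1.    -0.001]
 [-0.968 -0.001 -0.25 ]
 [-0.25   0.001  0.968]] 69.41172814205107 280.7069500592839 208.47595763108401 [-0.01346683  0.          0.          0.          0.        ]
t 0.1 tcp [0.1625 0.551  0.1848] yawx 2.8548 tilt [-0.0006 -0.0015] q [ 1.16  0.28  1.51 -0.    1.36 -0.12] F [ 0.5 -0.4  0.7] M [ 0.05 -0.06  0.03] w 0.0941
delta cm [-58.51 -40.23 -21.46] spin -0.287
```

>>> move_arm --deltas '[[[0, 0, -3.6], -0.048, 100], [[0, 0, -3.6], -0.048, 100], [[0, 0, -3.6], -0.048, 100], [[0, 0, -3.6], -0.048, 100], [[0, 0, -3.6], -0.048, 100], [[0, 0, -3.5], -0.047, 100], [[-2, -2.8, 0], 0, 100], [[-2, -2.8, 0], 0, 100], [[-2, -2.8, 0], 0, 100], [[-2, -2.8, 0], 0, 100]]'

```text
time_s: 0.93
tcp_pos: [0.2431, 0.4384, 0.4003]
eef_rot: [-0.001, 1.0, -0.0, -0.0]
wrist_force: [0.5, -0.2, 0.1]
grip_width: 0.094
```

>>> move_arm --deltas '[[[-2.3, -2.8, 0], 0, 100], [[-2.3, -2.8, 0], 0, 100], [[-2.3, -2.8, 0], 0, 100], [[-2.3, -2.8, 0], 0, 100], [[-2.3, -2.8, 0], 0, 100], [[-2.3, -2.8, 0], 0, 100], [[-2.3, -2.8, 0], 0, 100], [[-2.3, -2.8, 0], 0, 100], [[-2.3, -2.8, 0], 0, 100], [[-2.3, -2.8, 0], 0, 100]]'

```text
time_s: 1.77
tcp_pos: [0.4733, 0.158, 0.4003]
eef_rot: [-0.0, 1.0, 0.0, -0.0]
wrist_force: [0.6, -0.3, 1.1]
grip_width: 0.0938
```

>>> move_arm --deltas '[[[-2.3, -2.8, 0], 0, 100], [[-2.3, -2.8, 0], 0, 100], [[-2.3, -2.8, 0], 0, 100], [[-2.3, -2.8, 0], 0, 100], [[-2.3, -2.8, 0], 0, 100], [[-2.2, -2.8, 0], 0, 100], [[0, 0, 0], 0, 100], [[0, 0, 0], 0, 100]]'

```text
time_s: 2.43
tcp_pos: [0.6105, -0.0098, 0.3985]
eef_rot: [0.001, 1.0, 0.0, -0.002]
wrist_force: [-0.4, 0.3, 0.2]
grip_width: 0.0939
```

Run:
```python
from h import *
st(); c=manip.camera_info('wrist'); im=manip.capture('wrist'); cv2.imwrite('pics/w1.png',im[:,:,::-1])
np.save('w1.npy',c,allow_pickle=True)
```

```text
t 2.43 tcp [ 0.6105 -0.0098  0.3985] yawx 3.1392 tilt [-0.0035  0.0008] q [-0.13  0.3   0.96  0.    1.88 -1.7 ] F [-0.4  0.3  0.2] M [ 0.04 -0.02  0.06] w 0.0939
```

View pics/w1.png

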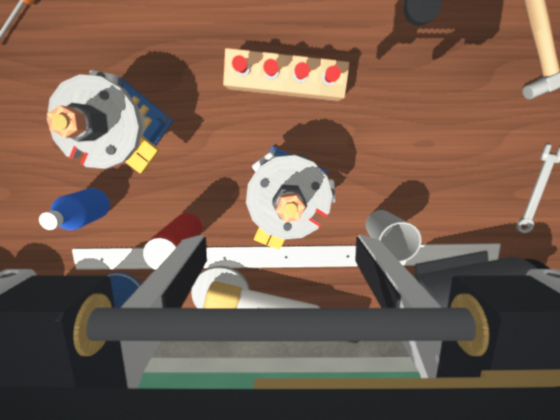

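```bash
cat >> h.py <<'E'
def seg(im,name,amin=6):
    hsv=cv2.cvtColor(im,cv2.COLOR_BGR2HSV);H,S,V=cv2.split(hsv)
    m={'red':((H<6)|(H>173))&(S>150)&(V>110),'yel':(H>20)&(H<32)&(S>190)&(V>140),'cop':(H>6)&(H<20)&(S>110)&(V>170)}[name]
    n,_,s,c=cv2.connectedComponentsWithStats(m.astype(np.uint8))
    return [(int(s[i,4]),c[i].round(1),s[i,:4]) for i in range(1,n) if s[i,4]>=amin]
def pumpfit(im,c,x0,lo=0):
    "fit x,y,lug angle,hub angle from yellow lug, red key edges, and grey disc mask"
E
python3 - <<'E'
from h import *
im=cv2.imread('pics/w1.png')
for n in('red','yel','cop'):
    print(n)
    for a,c,b in seg(im,n):
        if c[1]<260: print(a,c,b)
c=np.load('w1.npy',allow_pickle=True).item()
print('rackpins',world(c,[(239.5,63.5),(271,67),(302,70.5),(333,74)],.099).round(4))
print(pix(c,[[.644,.003,.12],[.526,-.295,.12]]))
E
```

```text
red
181 [239.4  63.3] [232  56  15  16]
176 [270.7  66.4] [264  59  15  16]
178 [301.8  69.8] [295  63  15  16]
188 [332.5  73.2] [326  66  15  16]
28 [ 72.5 152.7] [ 70 147   6  12]
36 [ 82.8 158.8] [ 80 154   7  11]
28 [321.3 213.2] [317 210  10   7]
231 [169.2 230. ] [152 214  31  31]
21 [315.1 221.8] [310 219  11   7]
yel
cop
15 [25.6  0.8] [23  0  6  3]
26 [226.1  53.2] [224  48  11  17]
17 [242.4  57.2] [235  55  13   8]
11 [276.9  62.4] [273  59   7   9]
15 [307.8  65.7] [303  62   8  11]
6 [263.   66.5] [263  64   1   6]
9 [335.   65.2] [331  64   9   4]
24 [223.2  78.7] [222  68   6  21]
8 [284.5  95. ] [281  95   8   1]
163 [ 69.  120.2] [ 59 107  18  30]
13 [ 53.8 111. ] [ 51 109   6   4]
9 [ 46.4 114.8] [ 46 113   2   5]
27 [ 49.6 124.6] [ 48 119   4  12]
14 [220.8 131.8] [215 131  11   2]
7 [139.1 154.6] [137 153   5   4]
7 [144.9 159.3] [143 158   5   4]
22 [132.9 167.8] [125 160  18  14]
95 [294.4 201.1] [281 195  24  17]
15 [278.1 204.5] [276 199   5  10]
7 [324.  216.4] [321 215   7   3]
30 [243.5 219.7] [233 219  19   3]
29 [350. 221.] [336 221  29   1]
36 [258.3 238.4] [253 227  15  19]
8 [283.4 242.1] [282 240   4   6]
rackpins [[ 0.4386 -0.072   0.099 ]
 [ 0.4437 -0.0242  0.099 ]
 [ 0.4488  0.0231  0.099 ]
 [ 0.4539  0.0707  0.099 ]]
[[288.82047141 198.33075585]
 [ 93.97945193 123.64292166]]
```

>>> move_arm --deltas '[[[-3.35, 1.3, 0], 0, 100], [[0, 0, 2.5], 0.118, 100], [[0, 0, 2.5], 0.118, 100], [[0, 0, 2.5], 0.118, 100], [[0, 0, 2.5], 0.118, 100], [[0, 0, 2.5], 0.118, 100], [[0, 0, 0], 0, 100], [[0, 0, 0], 0, 100], [[0, 0, 0], 0, 100]]'

```text
time_s: 3.23
tcp_pos: [0.6436, 0.0055, 0.2778]
eef_rot: [0.289, 0.957, 0.0, 0.001]
wrist_force: [0.4, 0.8, 0.4]
grip_width: 0.0938
```

Run:
```python
from h import *
go([.644,.003,.140],2.55); c=manip.camera_info('wrist'); im=manip.capture('wrist'); cv2.imwrite('pics/w2.png',im[:,:,::-1])
np.save('w2.npy',c,allow_pickle=True)
t=np.linspace(0,6.28,60)
p=pix(c,np.c_[.644+.068*np.cos(t),.003+.068*np.sin(t),0*t+.12])
o=cv2.imread('pics/w2.png')
for q in p: cv2.circle(o,tuple(int(v) for v in q),1,(0,255,0),-1)
for q in pix(c,[[.644,.003,.192],[.644+.057*np.cos(.98),.003+.057*np.sin(.98),.12],[.644+.09*np.cos(-.39),.003+.09*np.sin(-.39),.102]]): cv2.circle(o,tuple(int(v) for v in q),2,(255,0,255),-1)
cv2.imwrite('pics/w2o.png',o)
```

```text
t 3.23 tcp [0.6436 0.0055 0.2778] yawx 2.5555 tilt [ 0.003  -0.0001] q [-0.1   0.35  1.18  0.    1.61 -1.08] F [0.4 0.8 0.4] M [-0.01  0.01  0.02] w 0.0938
delta cm [-0.14 -0.21 13.78] spin 0.005
```

View pics/w2o.png

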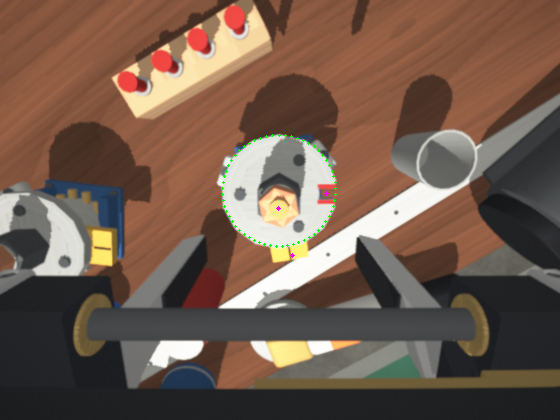

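The predicted circle and keyway match pump A's disc: stud at (278,208), keyway at (326,194), and the lug line is near (289,253). I'll descend and grip the boss.

>>> move_arm --deltas '[[[-0.15, -0.2, 3.0], 0, 100], [[0, 0, 3.0], 0, 100], [[0, 0, 3.0], 0, 100], [[0, 0, 3.0], 0, 100], [[0, 0, 1.8], 0, 100], [[0, 0, 0], 0, 60], [[0, 0, 0], 0, 30], [[0, 0, 0], 0, 30], [[0, 0, 0], 0, 30], [[0, 0, 0], 0, 30]]' --force 30

```text
time_s: 4.12
tcp_pos: [0.6448, 0.002, 0.1398]
eef_rot: [0.291, 0.957, 0.0, 0.002]
wrist_force: [-0.1, 0.1, -0.7]
grip_width: 0.0639
```

Run:
```python
from h import *
st()
```

```text
t 4.12 tcp [0.6448 0.002  0.1398] yawx 2.552 tilt [ 0.004  -0.0003] q [-0.1   0.4   1.42  0.    1.31 -1.09] F [-0.1  0.1 -0.7] M [-0.02  0.02  0.05] w 0.0639
```

>>> move_arm --deltas '[[[0, 0, 0], 0, 30], [[0, 0, 0], 0, 30], [[0, 0, 0], 0, 30], [[0, 0, 0], 0, 30], [[0, 0, 0], 0, 30], [[0, 0, 0], 0, 30], [[0, 0, 0], 0, 30]]' --force 30

```text
time_s: 4.7
tcp_pos: [0.644, 0.0026, 0.1382]
eef_rot: [0.291, 0.957, 0.001, 0.001]
wrist_force: [1.7, 2.4, 4.1]
grip_width: 0.0455
```

Run:
```python
from h import *
s,R=st()
c=np.load('w2.npy',allow_pickle=True).item()
im=cv2.imread('pics/w2.png')
L=[x for n in('yel',) for x in seg(im,n)]; print(L)
hsv=cv2.cvtColor(im,cv2.COLOR_BGR2HSV); sub=hsv[235:268,265:315]
m=((sub[...,0]>17)&(sub[...,0]<35)&(sub[...,1]>120)).astype(np.uint8); mm=cv2.moments(m,True); print(mm['m00'],265+mm['m10']/mm['m00'],235+mm['m01']/mm['m00'])
for r in m: print(''.join('.#'[v] for v in r))
x=s['tcp_pos']
for p in [(289,253.5),(265+mm['m10']/mm['m00'],235+mm['m01']/mm['m00'])]:
    l=world(c,[p],.102)[0]-x; print(np.arctan2(l[1],l[0]),np.hypot(l[0],l[1]))
k=[world(c,[p],.12)[0]-x for n,p,b in seg(im,'red') if 300<p[0]<340 and 170<p[1]<220]; print([(np.arctan2(l[1],l[0]),np.hypot(l[0],l[1])) for l in k])
```

```text
t 4.7 tcp [0.644  0.0026 0.1382] yawx 2.5518 tilt [0.0016 0.0008] q [-0.1   0.41  1.43  0.    1.31 -1.09] F [1.7 2.4 4.1] M [ 0.36 -0.21  0.04] w 0.0455
[]
458.0 288.8427947598253 252.76200873362444
..................................................
..................................................
..................................................
..................................................
..................................................
..................................................
..................................................
.........................................#........
........................................##........
......................................####........
.................................##########.......
.............................##############.......
.........................##################.......
.....####...........#######################.......
......########.############################.......
......#####################################.......
......#####################################.......
......############################
[... 295 characters left out ...]
########...................
.......######################.....................
........###############...........................
........#########.................................
.........#........................................
..................................................
..................................................
..................................................
..................................................
..................................................
-0.4330454263479692 0.08648032838413969
-0.433654075341126 0.08540299476816429
[(np.float64(1.1293913785379792), np.float64(0.05830836856636123)), (np.float64(0.8198287155748888), np.float64(0.05806704829919718))]
```

>>> move_arm --deltas '[[[0, 0, 0], 0.118, 30], [[0, 0, 0], 0.118, 30], [[0, 0, 0], 0.118, 30], [[0, 0, 0], 0.118, 30], [[0, 0, 0], 0.118, 30], [[0, 0, 0], 0.118, 30], [[0, 0, 0], 0.118, 30], [[0, 0, 0], 0.118, 30], [[0, 0, 0], 0.118, 30], [[0, 0, 0], 0.118, 30]]'

```text
time_s: 5.53
tcp_pos: [0.6439, 0.0025, 0.1382]
eef_rot: [0.776, 0.631, 0.001, 0.0]
wrist_force: [1.0, 2.1, 3.8]
grip_width: 0.0455
```

>>> move_arm --deltas '[[[0, 0, 0], 0.118, 30], [[0, 0, 0], 0.118, 30], [[0, 0, 0], 0, 30], [[0, 0, 0], 0, 30]]'

```text
time_s: 5.87
tcp_pos: [0.6439, 0.0025, 0.1382]
eef_rot: [0.842, 0.539, 0.001, 0.0]
wrist_force: [1.6, 3.0, 5.4]
grip_width: 0.0455
```

Run:
```python
from h import *
s,R=st(); im=manip.capture('wrist'); cv2.imwrite('pics/w3.png',im[:,:,::-1])
```

```text
t 5.87 tcp [0.6439 0.0025 0.1382] yawx 1.1383 tilt [0.0014 0.0007] q [-0.1   0.41  1.43  0.    1.31  0.33] F [1.6 3.  5.4] M [ 0.41 -0.09 -0.12] w 0.0455
```

View pics/w3.png

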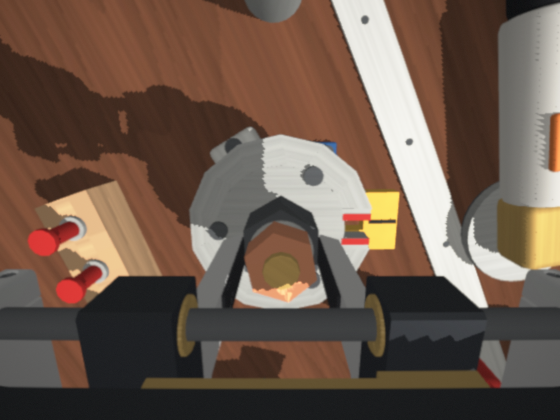

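The view shows the keyway's red edges at rows 217 and 241 near x=356, and the lug's black line near (385,220). I'll measure the alignment in numbers.

Run:
```python
from h import *
s,R=st(); c=manip.camera_info('wrist'); im=cv2.imread('pics/w3.png'); np.save('w3.npy',c,allow_pickle=True)
x=s['tcp_pos']
an=lambda p,z:(lambda l:(round(float(np.arctan2(l[1],l[0])),4),round(float(np.hypot(l[0],l[1])),4)))(world(c,[p],z)[0]-x)
for a,p,b in seg(im,'red'):
    if 335<p[0]<380 and 205<p[1]<255: print(a,p,b,an(p,.12))
g=im[200:245,366:402].max(2).astype(float)
for u in (374,378,382,386,390,394): 
    col=im[205:236,u].max(1).astype(float); w=np.clip(100-col,0,None); v=205+(w*np.arange(31)).sum()/w.sum() if w.sum() else -1
    print(u,round(v,2),an((u,v),.102))
cv2.imwrite('pics/w3c.png',cv2.resize(im[180:270,330:410],None,fx=6,fy=6,interpolation=cv2.INTER_CUBIC))
```

```text
t 5.92 tcp [0.6439 0.0025 0.1382] yawx 1.1384 tilt [0.0014 0.0007] q [-0.1   0.41  1.43  0.    1.31  0.33] F [1.1 2.7 5.8] M [ 0.47 -0.06 -0.06] w 0.0454
146 [356.3 217.3] [344 215  27   6] (-0.2779, 0.0578)
128 [354.7 241. ] [342 239  26   5] (-0.6053, 0.0579)
374 221.25 (-0.4279, 0.0764)
378 221.24 (-0.4281, 0.0797)
382 221.0 (-0.4258, 0.0829)
386 221.0 (-0.4261, 0.0862)
390 220.89 (-0.4253, 0.0894)
394 221.0 (-0.4266, 0.0927)
```

View pics/w3c.png

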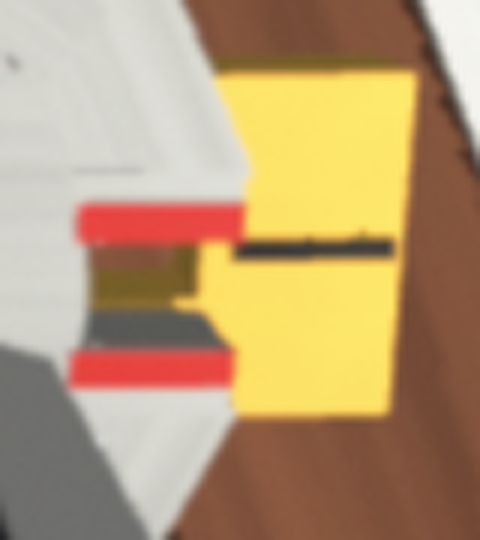

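>>> move_arm --deltas '[[[0, 0, 0], -0.012, 30], [[0, 0, 0], 0, 30], [[0, 0, 0], 0, 30], [[0, 0, 0], 0, 65], [[0, 0, 0], 0, 65], [[0, 0, 0], 0, 65], [[0, 0, 0], 0, 65], [[0, 0, 0], 0, 65], [[0, 0, -3.5], 0, 65], [[0, 0, -3.5], 0, 65]]'

```text
time_s: 6.75
tcp_pos: [0.6413, 0.0021, 0.2054]
eef_rot: [0.84, 0.543, -0.003, -0.002]
wrist_force: [0.7, -0.3, 0.3]
grip_width: 0.0611
```

>>> move_arm --deltas '[[[0, 0, -3.5], -0.109, 65], [[0, 0, -2.5], -0.109, 65], [[0, 0, 0], -0.109, 65], [[0, 0, 0], 0, 65]]'

```text
time_s: 7.08
tcp_pos: [0.6443, 0.0019, 0.2697]
eef_rot: [0.74, 0.673, 0.001, 0.002]
wrist_force: [0.4, -0.4, 0.4]
grip_width: 0.0614
```

Run:
```python
from h import *
go([.4539,.0707,.16],1.464); c=manip.camera_info('wrist');im=manip.capture('wrist')[:,:,::-1]; cv2.imwrite('pics/w4.png',im)
print([(a,p,world(c,[p],.099)[0].round(4)) for a,p,b in seg(np.ascontiguousarray(im),'red',15)])
```

```text
t 7.08 tcp [0.6443 0.0019 0.2697] yawx 1.4768 tilt [ 0.0039 -0.0006] q [-0.1   0.35  1.19 -0.    1.6  -0.01] F [ 0.4 -0.4  0.4] M [-0.08  0.07 -0.06] w 0.0614
delta cm [  5.07 -19.64  10.89] spin 0.013
[(409, array([118.9, 149. ]), array([0.456 , 0.0704, 0.099 ])), (363, array([123.5, 187.9]), array([0.451 , 0.0231, 0.099 ])), (52, array([327.1, 200.8]), array([ 0.7018, -0.0175,  0.099 ])), (46, array([322. , 214.9]), array([ 0.6943, -0.0352,  0.099 ])), (337, array([127.6, 224.3]), array([ 0.4456, -0.0239,  0.099 ])), (304, array([131.6, 258.8]), array([ 0.4403, -0.0713,  0.099 ]))]
```

>>> move_arm --deltas '[[[0.84, -3.26, 0.5], 0.013, 65], [[0.84, -3.26, 1.5], 0, 65], [[0.84, -3.26, 2], 0, 65], [[0.84, -3.26, 2], 0, 65], [[0.84, -3.26, 2], 0, 65], [[0.84, -3.26, 2], 0, 65], [[0, 0, 0], 0, 65], [[0, 0, 0], 0, 65]]'

```text
time_s: 7.8
tcp_pos: [0.4495, 0.0735, 0.1648]
eef_rot: [0.745, 0.667, -0.003, -0.002]
wrist_force: [0.3, 0.5, 0.8]
grip_width: 0.0609
```

Run:
```python
from h import *
go([.4545,.0705,.072],1.464); c=manip.camera_info('wrist');im=manip.capture('wrist')[:,:,::-1]; cv2.imwrite('pics/w5.png',im)
print(pix(c,[.4545,.0705,.099]),[(a,p,world(c,[p],.099)[0].round(4)) for a,p,b in seg(np.ascontiguousarray(im),'red',15)])
```

```text
t 7.8 tcp [0.4495 0.0735 0.1648] yawx 1.4609 tilt [-0.0072 -0.0001] q [ 0.01  0.11  1.77 -0.    1.26  0.12] F [0.3 0.5 0.8] M [-0.08  0.06  0.03] w 0.0609
delta cm [-0.24  0.6   9.28] spin -0.003
[[286.79254301 214.62815021]] [(460, array([285.9, 214.1]), array([0.4537, 0.0711, 0.099 ])), (487, array([286. , 261.2]), array([0.4489, 0.025 , 0.099 ])), (301, array([286.1, 298.2]), array([ 0.4448, -0.0141,  0.099 ])), (391, array([286.6, 350.5]), array([ 0.4389, -0.0744,  0.099 ]))]
```

View pics/w5.png

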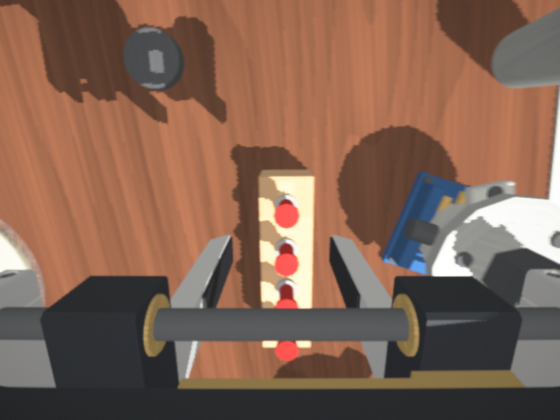

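Pin4's head is at (286,214), which matches the predicted position, and the jaws straddle the rack squarely. I'll descend and grip.

>>> move_arm --deltas '[[[-0.24, 0.57, 2], 0, 65], [[0, 0, 2.5], 0, 65], [[0, 0, 2.5], 0, 65], [[0, 0, 2.25], 0, 65], [[0, 0, 0], 0, 65], [[0, 0, 0], 0, 40], [[0, 0, 0], 0, 20], [[0, 0, 0], 0, 5], [[0, 0, 0], 0, 5], [[0, 0, 0], 0, 5]]' --force 30

```text
time_s: 8.68
tcp_pos: [0.4603, 0.0702, 0.0762]
eef_rot: [0.745, 0.667, 0.001, 0.001]
wrist_force: [-1.0, 0.5, 1.2]
grip_width: 0.0311
```

>>> move_arm --deltas '[[[0, 0, 0], 0, 5], [[0, 0, 0], 0, 5], [[0, 0, 0], 0, 5], [[0, 0, 0], 0, 5], [[0, 0, 0], 0, 5], [[0, 0, 0], 0, 5]]'

```text
time_s: 9.18
tcp_pos: [0.4595, 0.0702, 0.0757]
eef_rot: [0.745, 0.668, 0.0, -0.0]
wrist_force: [-2.4, 0.8, 7.0]
grip_width: 0.0223
```

Run:
```python
from h import *
st()
```

```text
t 9.18 tcp [0.4595 0.0702 0.0757] yawx 1.4619 tilt [0.0001 0.0002] q [0.   0.21 1.9  0.   1.03 0.11] F [-2.4  0.8  7. ] M [-0.03  0.54  0.03] w 0.0223
```

>>> move_arm --deltas '[[[0, 0, 0], 0, 30], [[0, 0, 0], 0, 30], [[0, -0.5, 0.3], 0, 30], [[0, 0, 0], 0, 30], [[0, 0, 0], 0, 30]]'

```text
time_s: 9.6
tcp_pos: [0.4542, 0.0707, 0.0717]
eef_rot: [0.745, 0.668, -0.0, -0.0]
wrist_force: [-0.1, -1.0, 0.5]
grip_width: 0.0283
```

Run:
```python
from h import *
go([.4542,.0708,.072],1.462); c=manip.camera_info('wrist');im=manip.capture('wrist')[:,:,::-1]; cv2.imwrite('pics/w6.png',im)
print(pix(c,[.4542,.0708,.099]),[(a,p,world(c,[p],.099)[0].round(4)) for a,p,b in seg(np.ascontiguousarray(im),'red',15)])
```

```text
t 9.6 tcp [0.4542 0.0707 0.0717] yawx 1.4619 tilt [-0.0007  0.    ] q [0.   0.2  1.92 0.   1.02 0.11] F [-0.1 -1.   0.5] M [-0.04  0.07 -0.02] w 0.0283
delta cm [ 0.01  0.   -0.03] spin -0.0
[[280.15479905 251.70281647]] [(1185, array([281.1, 249.2]), array([0.455 , 0.0724, 0.099 ])), (398, array([279. , 296.9]), array([0.4501, 0.0402, 0.099 ])), (755, array([279.3, 362. ]), array([ 0.4448, -0.009 ,  0.099 ]))]
```

View pics/w6.png

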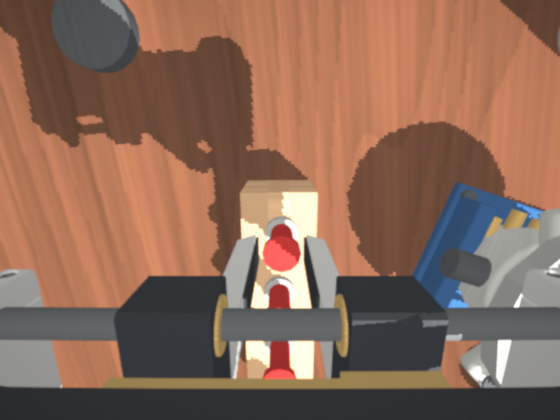

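>>> move_arm --deltas '[[[0, 0.05, -0.3], 0, 28], [[0, 0, 0], 0, 20], [[0, 0, 0], 0, 5], [[0, 0, 0], 0, 5], [[0, 0, 0], 0, 5], [[0, 0, 0], 0, 5], [[0, 0, 0], 0, 5], [[0, 0, 0], 0, 5], [[0, 0, 0], 0, 5], [[0, 0, 0], 0, 5]]'

```text
time_s: 10.48
tcp_pos: [0.4557, 0.0706, 0.0754]
eef_rot: [0.745, 0.668, 0.0, 0.0]
wrist_force: [-0.5, -0.0, 5.6]
grip_width: 0.0222
```

>>> move_arm --deltas '[[[0, 0, 0], 0, 30], [[0, 0, 0], 0, 30], [[0, -0.1, 0.55], 0, 30], [[0, 0, 0], 0, 30], [[0, 0, 0], 0, 30]]'

```text
time_s: 10.9
tcp_pos: [0.4534, 0.0707, 0.0688]
eef_rot: [0.745, 0.668, -0.001, -0.001]
wrist_force: [-0.8, 0.2, -0.0]
grip_width: 0.0282
```

>>> move_arm --deltas '[[[0, 0, 0], 0, 20], [[0, 0, 0], 0, 5], [[0, 0, 0], 0, 5], [[0, 0, 0], 0, 5], [[0, 0, 0], 0, 5], [[0, 0, 0], 0, 5]]' --force 40

```text
time_s: 11.4
tcp_pos: [0.4542, 0.0707, 0.0695]
eef_rot: [0.745, 0.668, -0.0, -0.0]
wrist_force: [0.2, -0.3, -1.1]
grip_width: 0.0222
```

Run:
```python
from h import *
st()
```

```text
t 11.4 tcp [0.4542 0.0707 0.0695] yawx 1.4618 tilt [-0.0002  0.0001] q [0.   0.21 1.92 0.   1.02 0.11] F [ 0.2 -0.3 -1.1] M [-0.08  0.1  -0.03] w 0.0222
```

>>> move_arm --deltas '[[[0, 0, -1], 0, 5], [[0, 0, -2], 0, 5], [[0, 0, -3], 0, 5], [[0, 0, -3.5], 0, 5], [[0, 0, -3.5], 0, 5], [[0, 0, -3.5], 0, 5], [[0, 0, -3.5], 0, 5], [[0, 0, -1], 0, 5], [[0, 0, 0], 0, 5]]'

```text
time_s: 12.15
tcp_pos: [0.4561, 0.0707, 0.2824]
eef_rot: [0.745, 0.668, 0.003, 0.002]
wrist_force: [1.1, -0.8, -1.6]
grip_width: 0.0215
```

Run:
```python
from h import *
go([.696,-.0208,.28],2.721)
im=manip.capture('wrist')[:,:,::-1]; cv2.imwrite('pics/w7.png',im)
print(seg(np.ascontiguousarray(im),'red',15))
```

```text
t 12.15 tcp [0.4561 0.0707 0.2824] yawx 1.4618 tilt [0.0068 0.0001] q [0.   0.05 1.55 0.   1.53 0.11] F [ 1.1 -0.8 -1.6] M [-0.07  0.05  0.04] w 0.0215
delta cm [-6.49 24.84  0.4 ] spin -1.259
[(1120, array([280.2, 254.9]), array([262, 237,  37,  39], dtype=int32)), (220, array([277.7, 289.6]), array([270, 277,  16,  22], dtype=int32))]
```

>>> move_arm --deltas '[[[-0.81, 3.1, 0], 0, 5], [[-0.81, 3.1, 0], 0, 5], [[-0.81, 3.1, 0], 0, 5], [[-0.81, 3.1, 0], 0, 5], [[-0.81, 3.1, 0], 0, 5], [[-0.81, 3.1, 0], 0, 5], [[-0.81, 3.1, 0], 0, 5], [[-0.81, 3.1, 0], 0, 5], [[0, 0, 0], -0.12, 5], [[0, 0, 0], -0.12, 5]]'

```text
time_s: 13.03
tcp_pos: [0.694, -0.0217, 0.2733]
eef_rot: [0.658, 0.753, -0.002, -0.004]
wrist_force: [-0.2, -0.4, -1.4]
grip_width: 0.0227
```

>>> move_arm --deltas '[[[0, 0, 0], -0.12, 5], [[0, 0, 0], -0.12, 5], [[0, 0, 0], -0.12, 5], [[0, 0, 0], -0.12, 5], [[0, 0, 0], -0.12, 5], [[0, 0, 0], -0.12, 5], [[0, 0, 0], -0.12, 5], [[0, 0, 0], -0.12, 5], [[0, 0, 0], -0.059, 5], [[0, 0, 0], 0, 5]]'

```text
time_s: 13.87
tcp_pos: [0.6925, -0.0206, 0.2756]
eef_rot: [0.208, 0.978, -0.0, -0.003]
wrist_force: [-0.5, -0.7, -0.8]
grip_width: 0.0225
```

>>> move_arm --deltas '[[[0, 0, 0], 0, 5], [[0, 0, 0], 0, 5], [[0, 0, 0], 0, 5]]'

```text
time_s: 14.12
tcp_pos: [0.6934, -0.0206, 0.2784]
eef_rot: [0.209, 0.978, -0.0, -0.001]
wrist_force: [0.6, 0.4, -1.3]
grip_width: 0.0224
```

Run:
```python
from h import *
go([.696,-.0208,.1875],2.721)
c=manip.camera_info('wrist')
im=manip.capture('wrist')[:,:,::-1]; cv2.imwrite('pics/w8.png',im)
print(seg(np.ascontiguousarray(im),'red',15))
```

```text
t 14.12 tcp [ 0.6934 -0.0206  0.2784] yawx 2.7199 tilt [-0.0018  0.0004] q [-0.13  0.44  1.04  0.    1.67 -1.28] F [ 0.6  0.4 -1.3] M [-0.01 -0.   -0.03] w 0.0224
delta cm [-0.26  0.1   9.09] spin -0.001
[(318, array([194.2,   7.7]), array([181,   0,  25,  20], dtype=int32)), (62, array([237.3,   2.5]), array([232,   0,  11,   7], dtype=int32)), (457, array([153.8,  17.7]), array([142,   4,  27,  29], dtype=int32)), (38, array([274.3, 193.5]), array([273, 187,   4,  15], dtype=int32)), (46, array([290. , 193.9]), array([288, 187,   4,  15], dtype=int32)), (50, array([  5.7, 205.1]), array([  4, 197,   5,  17], dtype=int32)), (59, array([ 20.6, 206.9]), array([ 19, 199,   5,  16], dtype=int32)), (1325, array([281.1, 252. ]), array([263, 226,  38,  49], dtype=int32)), (239, array([162.9, 259.6]), array([140, 230,  41,  45], dtype=int32))]
```

View pics/w8.png

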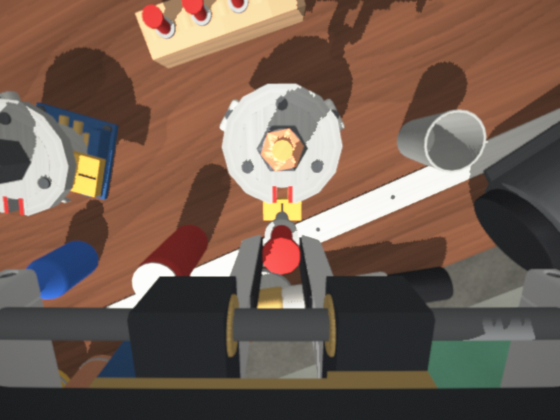

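The pin hangs straight, with its head at (281,252) and tip near (282,212). The keyway's edges are at 274 and 290, so its middle is at (282,194).

Run:
```python
from h import *
s,R=st();c=manip.camera_info('wrist')
x=s['tcp_pos']
print('key',world(c,[(282.15,193.7)],.12),'tip pred',pix(c,[x-[0,0,.0635]]),'head',pix(c,[x+[0,0,.0295]]))
im=cv2.imread('pics/w8.png')
g=cv2.cvtColor(im,cv2.COLOR_BGR2HSV)[200:240,262:304]
for r in range(0,34): print(200+r,' '.join('%3d'%im[200+r,u].max() for u in range(264,302)))
```

```text
t 14.17 tcp [ 0.6935 -0.0207  0.2788] yawx 2.7201 tilt [-0.0011  0.0003] q [-0.13  0.44  1.04  0.    1.67 -1.28] F [-0.6  0.4 -0.8] M [-0.01 -0.02 -0.02] w 0.0223
key [[ 0.69595262 -0.02026566  0.12      ]] tip pred [[281.18733622 212.81305212]] head [[281.51766593 253.28079829]]
200 238 236 234 233 233 236 238 240 244 247 248 246 244 251 253 253 253 253 253 253 253 253 253 253 247 245 247 247 244 239 237 234 230 230 232 237 235 220
201 247 246 241 237 235 237 238 240 244 247 248 247 247 253 254 255 254 254 254 254 254 254 254 254 249 246 247 247 244 241 239 235 234 238 244 249 247 219
202 253 253 251 248 244 243 246 248 249 250 251 250 251 254 254 254 254 253 253 254 254 254 254 254 251 249 250 250 249 249 248 245 246 250 253 254 253 226
203 254 254 254 254 253 252 253 254 254 254 254 254 254 254 254 254 250 222 206 243 254 254 254 254 254 254 254 254 254 254 254 253 254 254 254 254 253 225
204 254 255 255 255 254 254 255 255 255 255 255 255 255 255 254 254 247 179 149 232 253 254 254 254 254 254 254 254 255 255 255 254 254 255 255 254 251 216
205 254 255 255 255 255 255 255 255 255
[... 3784 characters left out ...]
 117 117 118 117 116 116 117 122 127 129 130 131 146 189 233 249 252 252 252
230 163 188 227 237 239 238 233 205 154 123 116 116 117 117 118 117 116 117 117 116 117 118 116 116 116 116 118 123 127 129 138 160 187 225 248 252 252 252
231 171 210 232 237 238 237 227 178 131 117 115 116 116 117 117 117 117 118 118 117 117 117 117 116 116 115 115 120 126 139 171 211 226 239 250 252 252 252
232 178 222 236 238 239 236 218 161 122 115 115 115 116 118 117 117 117 117 117 117 117 117 116 116 116 115 115 122 145 175 216 232 235 241 250 252 252 252
233 182 224 237 239 239 234 204 149 119 114 116 115 117 117 117 118 117 117 117 117 118 117 117 117 115 115 115 132 179 219 232 236 237 242 250 252 252 252
```

>>> move_arm --deltas '[[[-0.24, 0.1, 2], 0, 5], [[0, 0, 2.5], 0, 5], [[0, 0, 2.5], 0, 5], [[0, 0, 1.9], 0, 5], [[0, 0, 0], 0, 5], [[0, 0, 0], 0, 5], [[0, 0, 0], 0, 5]]'

```text
time_s: 14.75
tcp_pos: [0.6972, -0.0209, 0.192]
eef_rot: [0.209, 0.978, 0.0, 0.001]
wrist_force: [-0.1, -0.6, -1.3]
grip_width: 0.0222
```

Run:
```python
from h import *
go([.696,-.0205,.1335],2.721)
```

```text
t 14.75 tcp [ 0.6972 -0.0209  0.192 ] yawx 2.7206 tilt [ 0.0024 -0.0002] q [-0.13  0.46  1.2   0.    1.48 -1.28] F [-0.1 -0.6 -1.3] M [-0.    0.01  0.02] w 0.0222
delta cm [ 0.14 -0.02  5.85] spin -0.0
```

>>> move_arm --deltas '[[[0.1, 0, 0.5], 0, 5], [[0, 0, 0.6], 0, 5], [[0, 0, 0.5], 0, 5], [[0, 0, 0.5], 0, 5], [[0, 0, 0.4], 0, 5], [[0, 0, 0.4], 0, 5], [[0, 0, 0], 0, 5]]'

```text
time_s: 15.33
tcp_pos: [0.6948, -0.0203, 0.1603]
eef_rot: [0.209, 0.978, -0.0, -0.001]
wrist_force: [-0.5, -0.8, -1.9]
grip_width: 0.0223
```

>>> move_arm --deltas '[[[0, 0, 0.5], 0, 5], [[0, 0, 0.5], 0, 5], [[0, 0, 0.5], 0, 5], [[0, 0, 0.5], 0, 5], [[0, 0, 0.4], 0, 5], [[0, 0, 0], 0, 5], [[0, 0, 0], 0, 5]]'

```text
time_s: 15.92
tcp_pos: [0.6952, -0.0203, 0.1371]
eef_rot: [0.209, 0.978, 0.0, -0.0]
wrist_force: [-0.1, -0.1, -0.3]
grip_width: 0.0223
```

>>> move_arm --deltas '[[[0, 0, 0.3], 0, 5], [[0, 0, 0.2], 0, 5], [[0, 0, 0], 0, 5], [[0, 0, 0], 0, 5]]'

```text
time_s: 16.25
tcp_pos: [0.6959, -0.0203, 0.1332]
eef_rot: [0.209, 0.978, 0.0, 0.001]
wrist_force: [-0.2, -0.6, 1.0]
grip_width: 0.0221
```

Run:
```python
from h import *
st()
```

```text
t 16.25 tcp [ 0.6959 -0.0203  0.1332] yawx 2.7208 tilt [0.0014 0.    ] q [-0.13  0.49  1.3   0.    1.35 -1.28] F [-0.2 -0.6  1. ] M [-0.01  0.02 -0.02] w 0.0221
```

>>> move_arm --deltas '[[[0, 0, 0.1], 0, 5], [[0, 0, 0.05], 0, 5], [[0, 0, 0], 0, 5], [[0, 0, 0], 0, 5]]'

```text
time_s: 16.58
tcp_pos: [0.6963, -0.0204, 0.1331]
eef_rot: [0.209, 0.978, 0.0, 0.002]
wrist_force: [-1.0, 0.8, 6.7]
grip_width: 0.0223
```

>>> move_arm --deltas '[[[0, 0, -0.1], 0, 40], [[0, 0, 0], 0, 40], [[0, 0, 0], 0, 40], [[0, 0, 0], 0, 40], [[0, 0, -1], 0, 40], [[0, 0, -3], 0, 40], [[0, 0, -3.5], 0, 40], [[0, 0, -3.5], 0, 40], [[0, 0, -2], 0, 40], [[0, 0, 0], 0, 40]]'

```text
time_s: 17.42
tcp_pos: [0.6981, -0.0207, 0.2689]
eef_rot: [0.209, 0.978, 0.001, 0.006]
wrist_force: [0.7, -0.8, 0.2]
grip_width: 0.0377
```

>>> move_arm --deltas '[[[2.85, 0, 0], 0, 50], [[2.85, 0, 0], 0, 50], [[0, 0, 0], 0, 50], [[0, 0, 0], 0, 50], [[0, 0, 0], 0, 50]]'

```text
time_s: 17.83
tcp_pos: [0.6436, 0.0028, 0.2616]
eef_rot: [0.209, 0.978, -0.0, 0.0]
wrist_force: [-0.1, 0.1, -0.3]
grip_width: 0.0469
```

Run:
```python
from h import *
go([.6439,.0025,.177]); c=manip.camera_info('wrist');im=manip.capture('wrist')[:,:,::-1]; cv2.imwrite('pics/w9.png',im); np.save('w9.npy',c,allow_pickle=True)
print(pix(c,[.6439,.0025,.187]))
cv2.imwrite('pics/w9c.png',cv2.resize(im[110:310,180:380],None,fx=3,fy=3,interpolation=cv2.INTER_CUBIC))
```

```text
t 17.83 tcp [0.6436 0.0028 0.2616] yawx 2.7209 tilt [-0.     -0.0002] q [-0.1   0.35  1.21 -0.    1.58 -1.25] F [-0.1  0.1 -0.3] M [ 0.01 -0.04 -0.08] w 0.0469
delta cm [-0.04 -0.01  8.46] 
[[281.02255533 210.03824115]]
```

View pics/w9c.png

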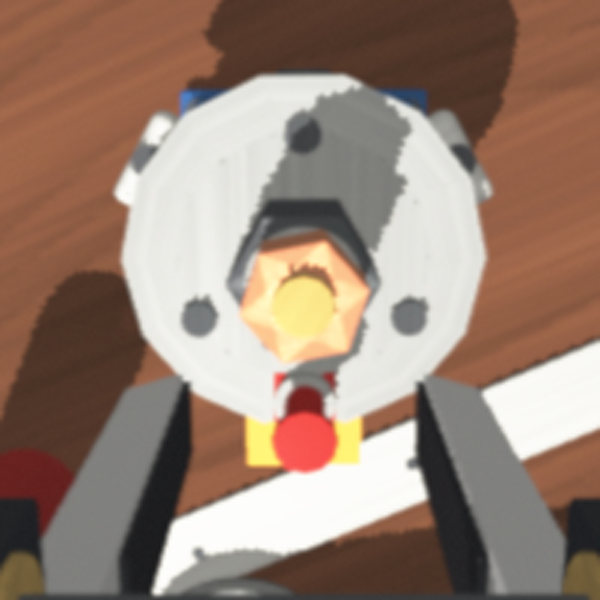

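Run:
```python
from h import *
c=np.load('w9.npy',allow_pickle=True).item()
u=np.array([(258,260),(330,238),(375,285),(355,343),(295,365),(242,318)],float)
w=world(c,np.c_[180+(u[:,0]+.5)/3-.5,110+(u[:,1]+.5)/3-.5],.187)[:,:2]
m=w.mean(0);d=w-m;a=np.arctan2(d[:,1],d[:,0]);print(m,np.hypot(*d.T).round(4),np.degrees(a).round(1))
print(np.degrees(a)%60)
# mask-based fit
im=cv2.imread('pics/w9.png');H,S,V=cv2.split(cv2.cvtColor(im,cv2.COLOR_BGR2HSV))
M=(H>3)&(H<28)&(S>60)&(V>150)
M[:170]=0;M[240:]=0;M[:,:245]=0;M[:,318:]=0
best=[]
for th in np.radians(np.arange(0,60,1)):
  for z in(.187,):
    for dx in(-.002,0,.002):
      for dy in(-.002,0,.002):
        k=th+np.arange(6)*np.pi/3
        P=pix(c,np.c_[.6439+dx+.0208*np.cos(k),.0025+dy+.0208*np.sin(k),0*k+z])
        B=np.zeros(M.shape,np.uint8);cv2.fillPoly(B,[np.round(P*16).astype(int)],1,shift=4)
        best.append(((B.astype(bool)&M).sum()/(B.astype(bool)|M).sum(),np.degrees(th),dx,dy))
print(sorted(best)[::-1][:6],M.sum())
```

```text
[0.64483136 0.00382128] [0.0207 0.0213 0.0212 0.0197 0.0212 0.0217] [-154.5  138.5   80.9   23.2  -36.3 -100.4]
[25.48670431 18.46682371 20.85281251 23.1627942  23.67002684 19.62681121]
[(np.float64(0.9649776453055141), np.float64(18.0), 0, 0), (np.float64(0.9626587005227782), np.float64(14.0), 0, 0), (np.float64(0.9581777445855115), np.float64(17.0), 0, 0), (np.float64(0.9543413173652695), np.float64(16.0), 0, 0), (np.float64(0.9521674140508222), np.float64(14.999999999999998), 0, 0), (np.float64(0.950185873605948), np.float64(13.0), 0, 0)] 1320
```

>>> move_arm --deltas '[[[0, 0, 0], 0.098, 50], [[0, 0, 0], 0.098, 50], [[0, 0, 0], 0.099, 50], [[0, 0, 2.5], 0, 50], [[0, 0, 2.5], 0, 50], [[0, 0, 2.3], 0, 50], [[0, 0, 1.1], 0, 50], [[0, 0, 0], 0, 50], [[0, 0, 0], 0, 50], [[0, 0, 0], 0, 45]]'

```text
time_s: 18.72
tcp_pos: [0.6448, 0.0026, 0.1793]
eef_rot: [0.35, 0.937, 0.0, 0.001]
wrist_force: [-1.5, 0.1, 0.3]
grip_width: 0.0436
```

>>> move_arm --deltas '[[[0, 0, 0], 0, 25], [[0, 0, 0], 0, 25], [[0, 0, 0], 0, 25], [[0, 0, 0], 0, 25], [[0, 0, 0], 0, 25], [[0, 0, 0], 0, 25]]'

```text
time_s: 19.22
tcp_pos: [0.6434, 0.003, 0.1783]
eef_rot: [0.35, 0.937, 0.0, 0.0]
wrist_force: [0.4, 0.2, 0.2]
grip_width: 0.0236
```

Run:
```python
from h import *
st()
```

```text
t 19.22 tcp [0.6434 0.003  0.1783] yawx 2.4259 tilt [0.0004 0.0001] q [-0.1   0.38  1.36  0.    1.4  -0.96] F [0.4 0.2 0.2] M [-0.07  0.02 -0.01] w 0.0236
```

Run:
```python
from h import *
a=manip.capture('wrist')[:,:,::-1]; b=manip.capture('side')[:,:,::-1]
c=manip.camera_info('side'); p=pix(c,[.644,.003,.17])[0].astype(int); print(p)
A=cv2.resize(a[150:330,180:380],(500,450),interpolation=cv2.INTER_CUBIC)
B=cv2.resize(b[p[1]-38:p[1]+37,p[0]-25:p[0]+25],(300,450),interpolation=cv2.INTER_CUBIC)
cv2.imwrite('pics/w10.png',np.hstack([A,B]))
```

```text
[247 172]
```

View pics/w10.png

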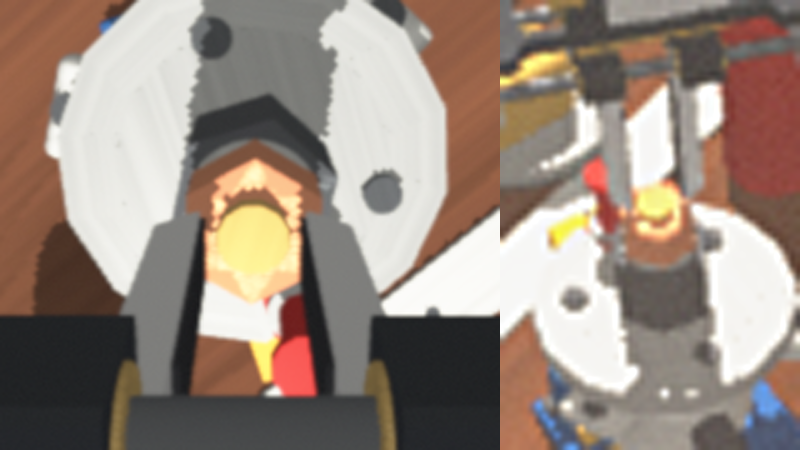

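Run:
```python
from h import *
s,R=st();c=manip.camera_info('side')
for dz in(.011,-.008,-.02):
    for sg in(-1,1):
        P=s['tcp_pos']+R@np.array([0,sg*.018,dz]); q=pix(c,P)[0]; print(dz,sg,((q-[222,134])*6+[500,0]).round(0))
print('stud',((pix(c,[.644,.0025,.192])[0]-[222,134])*6+[500,0]).round(),'nuttop edge',((pix(c,[.644,.0025,.162])[0]-[222,134])*6+[500,0]).round())
```

```text
t 19.32 tcp [0.6433 0.003  0.1781] yawx 2.4258 tilt [0.0001 0.0001] q [-0.1   0.38  1.36  0.    1.4  -0.96] F [-0.8  0.2 -0.7] M [-0.05  0.02  0.01] w 0.0235
0.011 -1 [690. 226.]
0.011 1 [621. 239.]
-0.008 -1 [688. 201.]
-0.008 1 [619. 213.]
-0.02 -1 [686. 184.]
-0.02 1 [617. 197.]
stud [652. 198.] nuttop edge [656. 238.]
```

The side view puts the fingertips near z=0.187, about 20 mm higher than the stated tip position, so the jaws closed on the stud above the nut. I'll open, go 15 mm lower and try again.

>>> move_arm --deltas '[[[0, 0, 0], 0, 50], [[0, 0, 0], 0, 50], [[0, 0, 0], 0, 50], [[0, 0, 0], 0, 50], [[0, 0, 0], 0, 50], [[0, 0, 0.8], 0, 50], [[0, 0, 0.7], 0, 50], [[0, 0, 0], 0, 50], [[0, 0, 0], 0, 25], [[0, 0, 0], 0, 25]]'

```text
time_s: 20.15
tcp_pos: [0.6433, 0.003, 0.1628]
eef_rot: [0.35, 0.937, -0.0, -0.0]
wrist_force: [-0.0, -1.0, 0.0]
grip_width: 0.0373
```

>>> move_arm --deltas '[[[0, 0, 0], 0, 25], [[0, 0, 0], 0, 25], [[0, 0, 0], 0, 25], [[0, 0, 0], 0, 25]]'

```text
time_s: 20.48
tcp_pos: [0.6434, 0.0031, 0.1629]
eef_rot: [0.35, 0.937, 0.0, -0.0]
wrist_force: [1.5, 0.3, -2.7]
grip_width: 0.0348
```

Run:
```python
from h import *
st()
```

```text
t 20.48 tcp [0.6434 0.0031 0.1629] yawx 2.4258 tilt [-0.      0.0003] q [-0.1   0.39  1.39  0.    1.36 -0.96] F [ 1.5  0.3 -2.7] M [ 0.04 -0.07 -0.04] w 0.0348
```

>>> move_arm --deltas '[[[0, 0, 0], 0.05, 25], [[0, 0, 0], 0.11, 25], [[0, 0, 0], 0.11, 25], [[0, 0, 0], 0.11, 25], [[0, 0, 0], 0.11, 25], [[0, 0, 0], 0.11, 25], [[0, 0, 0], 0.11, 25], [[0, 0, 0], 0.11, 25], [[0, 0, 0], 0.11, 25], [[0, 0, 0], 0.11, 25]]'

```text
time_s: 21.32
tcp_pos: [0.644, 0.0033, 0.1625]
eef_rot: [0.771, 0.637, 0.001, 0.0]
wrist_force: [2.7, 0.8, -5.2]
grip_width: 0.0352
```

>>> move_arm --deltas '[[[0, 0, 0], 0.11, 25], [[0, 0, 0], 0.11, 25], [[0, 0, 0], 0.11, 25], [[0, 0, 0], 0.11, 25], [[0, 0, 0], 0.11, 25], [[0, 0, 0], 0.11, 25], [[0, 0, 0], 0.11, 25], [[0, 0, 0], 0.11, 25], [[0, 0, 0], 0.11, 25], [[0, 0, 0], 0.11, 25]]'

```text
time_s: 22.15
tcp_pos: [0.6445, 0.0028, 0.1621]
eef_rot: [0.99, 0.14, 0.001, 0.0]
wrist_force: [3.5, -0.1, -7.6]
grip_width: 0.0352
```

Run:
```python
from h import *
st()
```

```text
t 22.15 tcp [0.6445 0.0028 0.1621] yawx 0.2805 tilt [ 0.0014 -0.    ] q [-0.1   0.39  1.39  0.    1.36  1.19] F [ 3.5 -0.1 -7.6] M [-0.01 -0.5   0.1 ] w 0.0352
```

>>> move_arm --deltas '[[[0, 0, 0], 0.08, 25], [[0, 0, 0], 0.08, 25], [[0, 0, 0], 0.08, 25], [[0, 0, 0], 0.08, 25], [[0, 0, 0], 0.05, 25], [[0, 0, 0], 0.04, 25]]'

```text
time_s: 22.65
tcp_pos: [0.6445, 0.0026, 0.1619]
eef_rot: [0.998, -0.063, 0.001, 0.0]
wrist_force: [3.4, -0.8, -7.7]
grip_width: 0.0351
```

Run:
```python
from h import *
st()
```

```text
t 22.65 tcp [0.6445 0.0026 0.1619] yawx -0.1265 tilt [ 0.0013 -0.0004] q [-0.1   0.39  1.39 -0.    1.36  1.59] F [ 3.4 -0.8 -7.7] M [-0.05 -0.56  0.07] w 0.0351
```

>>> move_arm --deltas '[[[0, 0, 0], 0.03, 25], [[0, 0, 0], 0.03, 25], [[0, 0, 0], 0, 25]]'

```text
time_s: 22.9
tcp_pos: [0.6444, 0.0025, 0.1619]
eef_rot: [0.996, -0.092, 0.001, 0.0]
wrist_force: [4.8, -1.2, -9.2]
grip_width: 0.0349
```

Run:
```python
from h import *
st()
```

```text
t 22.9 tcp [0.6444 0.0025 0.1619] yawx -0.1846 tilt [ 0.0012 -0.0004] q [-0.1   0.39  1.39 -0.    1.36  1.65] F [ 4.8 -1.2 -9.2] M [-0.04 -0.72  0.08] w 0.0349
```

>>> move_arm --deltas '[[[0, 0, 0], 0.03, 25], [[0, 0, 0], 0.03, 25], [[0, 0, 0], 0, 25]]'

```text
time_s: 23.15
tcp_pos: [0.6444, 0.0025, 0.162]
eef_rot: [0.993, -0.122, 0.001, 0.0]
wrist_force: [5.5, -1.4, -10.9]
grip_width: 0.0352
```

Run:
```python
from h import *
st()
```

```text
t 23.15 tcp [0.6444 0.0025 0.162 ] yawx -0.2437 tilt [ 0.0011 -0.0005] q [-0.1   0.39  1.39 -0.    1.36  1.71] F [  5.5  -1.4 -10.9] M [-0.18 -0.86  0.23] w 0.0352
```

>>> move_arm --deltas '[[[0, 0, 0], 0.02, 25], [[0, 0, 0], 0.02, 25], [[0, 0, 0], 0, 25]]'

```text
time_s: 23.4
tcp_pos: [0.6444, 0.0025, 0.162]
eef_rot: [0.99, -0.141, 0.001, 0.0]
wrist_force: [5.2, -1.5, -11.0]
grip_width: 0.035
```

Run:
```python
from h import *
st()
```

```text
t 23.4 tcp [0.6444 0.0025 0.162 ] yawx -0.282 tilt [ 0.0012 -0.0008] q [-0.1   0.39  1.39 -0.    1.36  1.75] F [  5.2  -1.5 -11. ] M [-0.11 -0.93  0.6 ] w 0.035
```

Mz rose from 0.08 to 0.60 N m at the predicted angle, so pump A's nut is tight. I'll release it and go to pump B.

>>> move_arm --deltas '[[[0, 0, 0], 0, 55], [[0, 0, 0], 0, 55], [[0, 0, 0], 0, 55], [[0, 0, 0], 0, 55], [[0, 0, -1.5], 0, 55], [[0, 0, -3], 0, 55], [[0, 0, -3.5], 0, 55], [[0, 0, -2.5], -0.112, 100], [[0, 0, 0], -0.113, 100], [[0, 0, 0], 0, 100]]'

```text
time_s: 24.23
tcp_pos: [0.6442, 0.003, 0.2712]
eef_rot: [1.0, -0.029, 0.003, 0.0]
wrist_force: [-0.7, 0.0, 0.3]
grip_width: 0.0683
```

Run:
```python
from h import *
go([.526,-.295,.28],-.057)
```

```text
t 24.23 tcp [0.6442 0.003  0.2712] yawx -0.0572 tilt [ 0.0052 -0.0003] q [-0.1   0.35  1.19  0.    1.6   1.52] F [-0.7  0.   0.3] M [ 0.02  0.16 -0.04] w 0.0683
delta cm [-10.09  30.42  -0.93] spin -0.0
```

>>> move_arm --deltas '[[[-1.01, 3.04, 0], 0, 100], [[-1.01, 3.04, 0], 0, 100], [[-1.01, 3.04, 0], 0, 100], [[-1.01, 3.04, 0], 0, 100], [[-1.01, 3.04, 0], 0, 100], [[-1.01, 3.04, 0], 0, 100], [[-1.01, 3.04, 0], 0, 100], [[-1.01, 3.04, 0], 0, 100], [[-1.01, 3.04, 0], 0, 100], [[-1.01, 3.04, 0], 0, 100]]'

```text
time_s: 25.07
tcp_pos: [0.523, -0.2953, 0.2672]
eef_rot: [1.0, -0.031, -0.001, -0.001]
wrist_force: [-0.7, -0.2, -0.5]
grip_width: 0.094
```

>>> move_arm --deltas '[[[0, 0, 0], 0, 100], [[0, 0, 0], 0, 100], [[0, 0, 0], 0, 100], [[0, 0, 0], 0, 100]]'

```text
time_s: 25.4
tcp_pos: [0.5247, -0.2932, 0.2677]
eef_rot: [1.0, -0.03, -0.0, -0.001]
wrist_force: [-0.5, 0.3, 0.4]
grip_width: 0.0938
```

```bash
cat >> h.py <<'E'
def overlay(im,c,x,y,key,lug,f):
    o=im.copy();t=np.linspace(0,6.28,60)
    for q in pix(c,np.c_[x+.068*np.cos(t),y+.068*np.sin(t),0*t+.12]): cv2.circle(o,tuple(int(v) for v in q.round()),1,(0,255,0),-1)
    for q in pix(c,[[x,y,.192],[x+.058*np.cos(key),y+.058*np.sin(key),.12],[x+.085*np.cos(lug),y+.085*np.sin(lug),.102]]): cv2.circle(o,tuple(int(v) for v in q.round()),2,(255,0,255),-1)
    cv2.imwrite(f,o)
def ang(c,p,z,x): l=world(c,[p],z)[0]-x; return round(float(np.arctan2(l[1],l[0])),4),round(float(np.hypot(l[0],l[1])),4)
E
python3 - <<'E'
from h import *
go([.526,-.295,.139],-.057); c=manip.camera_info('wrist');im=np.ascontiguousarray(manip.capture('wrist')[:,:,::-1]);cv2.imwrite('pics/w11.png',im);np.save('w11.npy',c,allow_pickle=True)
x=np.array([.526,-.295,0])
print([(a,p,ang(c,p,.12,x)) for a,p,b in seg(im,'red',15)])
H,S,V=cv2.split(cv2.cvtColor(im,cv2.COLOR_BGR2HSV)); m=((H>17)&(H<35)&(S>120)&(V>120)).astype(np.uint8)
n,_,s,cc=cv2.connectedComponentsWithStats(m); print([(s[i,4],cc[i].round(1),ang(c,cc[i],.102,x)) for i in range(1,n) if s[i,4]>80])
overlay(im,c,.526,-.295,-.58,.86,'pics/w11o.png')
E
```

```text
t 25.4 tcp [ 0.5247 -0.2932  0.2677] yawx -0.059 tilt [-0.0004  0.0013] q [-0.63  0.28  1.29  0.    1.57  1.  ] F [-0.5  0.3  0.4] M [-0.03  0.14  0.  ] w 0.0938
delta cm [ 0.14  0.18 12.87] spin -0.002
[(727, array([211.4,  19.7]), (0.3206, 0.1953)), (151, array([ 8.7, 46.2]), (1.0093, 0.3292)), (56, array([301.1, 145.6]), (-0.4346, 0.0585)), (58, array([315.7, 153.4]), (-0.7533, 0.0596)), (424, array([ 48.7, 245.7]), (1.7368, 0.2958)), (392, array([ 84. , 248.1]), (1.7869, 0.2542)), (366, array([119.4, 250.4]), (1.856, 0.2133))]
[(np.int32(1386), array([35.9, 34.9]), (0.9402, 0.3216)), (np.int32(901), array([229.9, 149.3]), (0.8381, 0.0791)), (np.int32(306), array([284.6, 209.1]), (-3.0651, 0.0242)), (np.int32(965), array([ 87.9, 324.9]), (2.1259, 0.3318)), (np.int32(112), array([500.5, 375.4]), (-2.341, 0.4242))]
```

View pics/w11o.png

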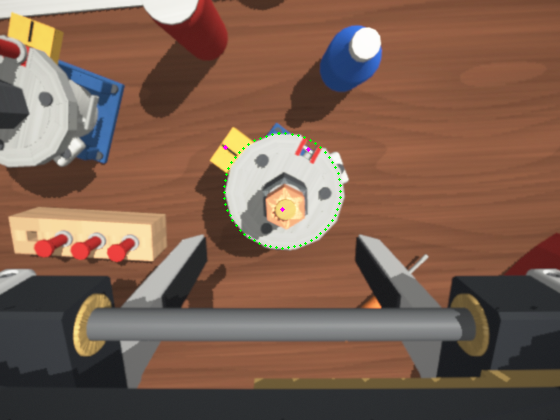

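The fit on pump B matches: disc centre correct to within about 2 px, keyway at (308,149), lug at (230,149). The rack still holds three pins. I'll descend and grip the boss.

>>> move_arm --deltas '[[[0.25, 0.26, 3.0], 0.007, 80], [[0, 0, 3.0], 0, 70], [[0, 0, 3.0], 0, 70], [[0, 0, 3.0], 0, 70], [[0, 0, 0.9], 0, 70], [[0, 0, 0], 0, 60], [[0, 0, 0], 0, 30], [[0, 0, 0], 0, 30], [[0, 0, 0], 0, 30], [[0, 0, 0], 0, 30]]' --force 30

```text
time_s: 26.28
tcp_pos: [0.5288, -0.2976, 0.1424]
eef_rot: [0.999, -0.033, 0.003, 0.001]
wrist_force: [0.7, 3.7, 3.6]
grip_width: 0.0361
```

>>> move_arm --deltas '[[[0, 0, 0], 0, 30], [[0, 0, 0], 0, 30], [[0, 0, 0], 0, 30], [[0, 0, 0], 0, 30], [[0, 0, 0], 0, 30]]'

```text
time_s: 26.7
tcp_pos: [0.5288, -0.2976, 0.1424]
eef_rot: [0.999, -0.033, 0.003, 0.001]
wrist_force: [1.2, 1.4, 6.9]
grip_width: 0.036
```

Run:
```python
from h import *
st()
```

```text
t 26.7 tcp [ 0.5288 -0.2976  0.1424] yawx -0.0663 tilt [ 0.0054 -0.002 ] q [-0.63  0.35  1.51  0.    1.28  1.01] F [1.2 1.4 6.9] M [0.43 0.18 0.06] w 0.036
```

The jaws closed on the nut at 36 mm, because the tips sit on the boss top at z=0.162. That fixes the tips at about TCP+20 mm. I'll open, go lower and grip the boss properly.

>>> move_arm --deltas '[[[0, 0, -0.3], 0, 65], [[0, 0, 0], 0, 65], [[0, 0, 0], 0, 65], [[0, 0, 0], 0, 65], [[0, 0, 0], 0, 65], [[0, 0, 0], 0, 65], [[0, 0, 1], 0, 65], [[0, 0, 1], 0, 65], [[0, 0, 0], 0, 65], [[0, 0, 0], 0, 65]]'

```text
time_s: 27.53
tcp_pos: [0.5261, -0.2967, 0.1205]
eef_rot: [0.999, -0.033, -0.001, -0.001]
wrist_force: [0.1, 0.3, -0.1]
grip_width: 0.0611
```

>>> move_arm --deltas '[[[0, 0, 0], 0, 30], [[0, 0, 0], 0, 30], [[0, 0, 0], 0, 30], [[0, 0, 0], 0, 30], [[0, 0, 0], 0, 30], [[0, 0, 0], 0, 30], [[0, 0, 0], 0, 30]]'

```text
time_s: 28.12
tcp_pos: [0.5272, -0.2975, 0.1223]
eef_rot: [0.999, -0.033, 0.0, 0.0]
wrist_force: [0.3, 0.0, -0.3]
grip_width: 0.0461
```

Run:
```python
from h import *
st()
```

```text
t 28.12 tcp [ 0.5272 -0.2975  0.1223] yawx -0.0662 tilt [ 0.0006 -0.0004] q [-0.63  0.36  1.54  0.    1.24  1.01] F [ 0.3  0.  -0.3] M [-0.06  0.02  0.04] w 0.0461
```

>>> move_arm --deltas '[[[0, 0, 0], -0.12, 30], [[0, 0, 0], -0.12, 30], [[0, 0, 0], -0.12, 30], [[0, 0, 0], -0.12, 30], [[0, 0, 0], -0.12, 30], [[0, 0, 0], -0.12, 30], [[0, 0, 0], -0.12, 30], [[0, 0, 0], -0.12, 30], [[0, 0, 0], -0.12, 30], [[0, 0, 0], -0.12, 30]]'

```text
time_s: 28.95
tcp_pos: [0.5256, -0.2951, 0.1223]
eef_rot: [0.842, 0.539, 0.0, -0.002]
wrist_force: [-3.3, 4.9, 3.3]
grip_width: 0.0459
```

>>> move_arm --deltas '[[[0, 0, 0], -0.12, 30], [[0, 0, 0], -0.12, 30], [[0, 0, 0], 0, 30], [[0, 0, 0], 0, 30], [[0, 0, 0], 0, 30]]'

```text
time_s: 29.37
tcp_pos: [0.525, -0.2949, 0.1223]
eef_rot: [0.773, 0.634, 0.0, -0.003]
wrist_force: [-4.2, 4.6, 3.2]
grip_width: 0.0458
```

Run:
```python
from h import *
s,R=st(); c=manip.camera_info('wrist');im=np.ascontiguousarray(manip.capture('wrist')[:,:,::-1]);cv2.imwrite('pics/w12.png',im);np.save('w12.npy',c,allow_pickle=True)
x=s['tcp_pos']
print([(a,p,b,ang(c,p,.12,x)) for a,p,b in seg(im,'red',15)])
lug=pix(c,[[x[0]+.085*np.cos(.856),x[1]+.085*np.sin(.856),.102]])[0]; print('lug pix',lug)
H,S,V=cv2.split(cv2.cvtColor(im,cv2.COLOR_BGR2HSV)); m=((H>17)&(H<35)&(S>120)&(V>120)).astype(np.uint8)
n,_,s_,cc=cv2.connectedComponentsWithStats(m); print([(s_[i,4],s_[i,:4],cc[i].round(1),ang(c,cc[i],.102,x)) for i in range(1,n) if s_[i,4]>80])
```

```text
t 29.37 tcp [ 0.525  -0.2949  0.1223] yawx 1.3741 tilt [-0.0033  0.004 ] q [-0.63  0.36  1.54  0.    1.25 -0.43] F [-4.2  4.6  3.2] M [0.46 0.23 0.13] w 0.0458
[(865, array([505.1,  89.6]), array([447,  78, 113,  23], dtype=int32), (0.4035, 0.1718)), (185, array([308.3, 161.6]), array([299, 148,  20,  29], dtype=int32), (1.0279, 0.0551)), (180, array([333.2, 175. ]), array([324, 161,  20,  29], dtype=int32), (0.682, 0.0557))]
lug pix [340.12379636 127.5650011 ]
[(np.int32(2638), array([296, 103,  80,  69], dtype=int32), array([336., 136.]), (0.8484, 0.0787)), (np.int32(1208), array([261, 270,  40,  38], dtype=int32), array([280.5, 289.2]), (-1.7655, 0.0519)), (np.int32(265), array([374, 297,  12,  59], dtype=int32), array([380.6, 330.2]), (-1.0177, 0.123)), (np.int32(226), array([176, 298,  12,  58], dtype=int32), array([180.3, 327.6]), (-2.5299, 0.1215)), (np.int32(1542), array([175, 373, 230,  14], dtype=int32), array([290.2, 382. ]), (-1.7075, 0.143))]
```

```bash
cat >> h.py <<'E'
def lugline(im,c,box,x0):
    "black line on yellow lug: world points at z=.102"
    u0,v0,w,h=box; sub=im[v0:v0+h,u0:u0+w]; H,S,V=cv2.split(cv2.cvtColor(sub,cv2.COLOR_BGR2HSV))
    yel=((H>17)&(H<35)&(S>120)&(V>120)).astype(np.uint8)
    hull=cv2.convexHull(cv2.findNonZero(yel)); B=np.zeros_like(yel); cv2.fillPoly(B,[hull],1); B=cv2.erode(B,np.ones((5,5)))
    return B,V,S,yel
E
python3 - <<'E'
from h import *
im=cv2.imread('pics/w12.png');c=np.load('w12.npy',allow_pickle=True).item()
e=[np.array((308.3,161.6)),np.array((333.2,175.))]
k=world(c,[(e[0]+e[1])/2],.12)[0][:2];print('key',k)
B,V,S,y=lugline(im,c,(296,103,80,69),0)
m=(B>0)&(V<95); v,u=np.nonzero(m); print(len(u),u.min()+296,u.max()+296,v.min()+103,v.max()+103)
W=world(c,np.c_[u+296,v+103],.102)[:,:2]; mm=W.mean(0); d=np.linalg.svd(W-mm)[2][0]; d*=np.sign(d@[1,1]); print('line',mm,d,np.arctan2(d[1],d[0]))
nrm=np.array([-d[1],d[0]]); print('key off line mm',(k-mm)@nrm*1e3)
# rim fit: hub centre by sampling gradients radially
H_,S_,V_=cv2.split(cv2.cvtColor(im,cv2.COLOR_BGR2HSV)); g=((S_<40)&(V_>110)).astype(np.float32)
best=[]
for dx in np.arange(-.006,.0061,.001):
  for dy in np.arange(-.006,.0061,.001):
    t=np.linspace(-.4,2.6,120); t=t[(abs(t-.85)>.45)]; 
    def f(r):
        p=pix(c,np.c_[.525+dx+r*np.cos(t),-.295+dy+r*np.sin(t),0*t+.12]).astype(np.float32); return cv2.remap(g,p[:,0],p[:,1],cv2.INTER_LINEAR)[:,0]
    best.append(((f(.066)-f(.070)).mean(),.525+dx,-.295+dy))
print(np.round(sorted(best)[::-1][:6],4))
cv2.imwrite('pics/w12o.png',cv2.resize(im[60:260,180:440],None,fx=3,fy=3,interpolation=cv2.INTER_CUBIC))
E
```

```text
key [ 0.56081684 -0.25374911]
52 331 346 123 148
line [ 0.57853729 -0.23563322] [0.65032384 0.75965709] 0.862785667509829
key off line mm 1.6802718173424622
[[ 0.991   0.526  -0.296 ]
 [ 0.9703  0.526  -0.297 ]
 [ 0.9531  0.525  -0.297 ]
 [ 0.9253  0.525  -0.298 ]
 [ 0.9168  0.526  -0.298 ]
 [ 0.9132  0.525  -0.296 ]]
```

View pics/w12o.png

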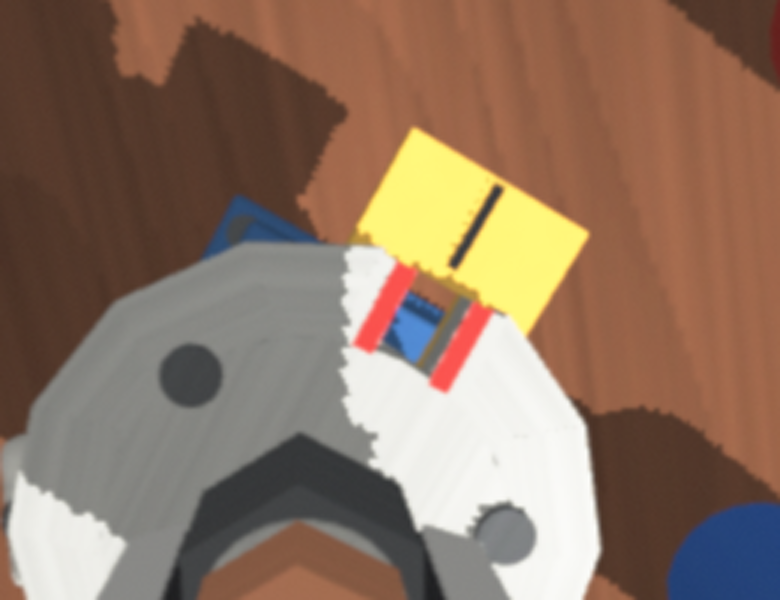

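>>> move_arm --deltas '[[[0, 0, 0], 0.014, 30], [[0, 0, 0], 0.014, 30], [[0, 0, 0], 0, 30], [[0, 0, 0], 0, 30]]'

```text
time_s: 29.75
tcp_pos: [0.5251, -0.2949, 0.1223]
eef_rot: [0.782, 0.623, 0.0, -0.003]
wrist_force: [-5.1, 4.6, 3.9]
grip_width: 0.046
```

```bash
cat > key.py <<'E'
from h import *
def key(im,c,rlo=.045,ctr=(.526,-.2965)):
    r=[p for a,p,b in seg(im,'red',15) if .045<ang(c,p,.12,np.array([*ctr,0]))[1]<.068]; print('edges',r)
    k=world(c,[(r[0]+r[1])/2],.12)[0][:2]
    lp=pix(c,[[ctr[0]+.085*np.cos(.86),ctr[1]+.085*np.sin(.86),.102]])[0].astype(int)
    u0,v0=lp-38
    B,V,S,y=lugline(im,c,(u0,v0,76,76),0); m=(B>0)&(V<95); v,u=np.nonzero(m)
    W=world(c,np.c_[u+u0,v+v0],.102)[:,:2]; mm=W.mean(0); d=np.linalg.svd(W-mm)[2][0]; d*=np.sign(d@[1,1])
    print('key',k.round(4),'line',mm.round(4),np.arctan2(d[1],d[0]).round(4),'n',len(u),'off mm',((k-mm)@[-d[1],d[0]]*1e3).round(2),'ctr off line',((np.array(ctr)-mm)@[-d[1],d[0]]*1e3).round(2))
E
python3 - <<'E'
from key import *
st(); c=manip.camera_info('wrist');im=np.ascontiguousarray(manip.capture('wrist')[:,:,::-1]);cv2.imwrite('pics/w13.png',im)
key(im,c)
E
```

```text
t 29.75 tcp [ 0.5251 -0.2949  0.1223] yawx 1.3458 tilt [-0.0031  0.004 ] q [-0.63  0.36  1.54  0.    1.25 -0.4 ] F [-5.1  4.6  3.9] M [0.44 0.19 0.03] w 0.046
edges [array([308.2, 161.9]), array([333.2, 175.2])]
key [ 0.562  -0.2549] line [ 0.5783 -0.2358] 0.8597 n 53 off mm -0.12 ctr off line 0.03
```

>>> move_arm --deltas '[[[0, 0, 0], 0, 65], [[0, 0, 0], 0, 65], [[0, 0, 0], 0, 65], [[0, 0, 0], 0, 65], [[0, 0, 0], 0, 65], [[0, 0, -3], 0, 65], [[0, 0, -3.5], 0, 65], [[0, 0, -3.5], 0, 65], [[0, 0, -3.5], -0.118, 65], [[0, 0, 0], 0, 65]]'

```text
time_s: 30.63
tcp_pos: [0.5302, -0.2997, 0.2649]
eef_rot: [0.743, 0.67, 0.001, 0.007]
wrist_force: [0.3, -0.6, 1.0]
grip_width: 0.0609
```

Run:
```python
from key import *
go([.4386,-.072,.17],1.464); c=manip.camera_info('wrist');im=np.ascontiguousarray(manip.capture('wrist')[:,:,::-1]);cv2.imwrite('pics/w14.png',im)
key(im,c); print([(a,p,world(c,[p],.099)[0].round(4)) for a,p,b in seg(im,'red',40)])
```

```text
t 30.63 tcp [ 0.5302 -0.2997  0.2649] yawx 1.4671 tilt [ 0.0115 -0.0082] q [-0.63  0.29  1.29  0.    1.54 -0.53] F [ 0.3 -0.6  1. ] M [-0.09  0.05  0.  ] w 0.0609
delta cm [ 21.76 -11.58   9.2 ] spin 0.003
edges [array([296.4, 146.3]), array([309.9, 155.7])]Traceback (most recent call last):
  File "<stdin>", line 3, in <module>
  File "key.py", line 8, in key
    W=world(c,np.c_[u+u0,v+v0],.102)[:,:2]; mm=W.mean(0); d=np.linalg.svd(W-mm)[2][0]; d*=np.sign(d@[1,1])
      ~~~~~^^^^^^^^^^^^^^^^^^^^^^^^^
  File "h.py", line 8, in world
    p=cv2.undistortPoints(np.array(uv,float).reshape(-1,1,2),K(c),c['D']).reshape(-1,2)
      ~~~~~~~~~~~~~~~~~~~^^^^^^^^^^^^^^^^^^^^^^^^^^^^^^^^^^^^^^^^^^^^^^^^
cv2.error: OpenCV(4.12.0) /io/opencv/modules/calib3d/src/undistort.dispatch.cpp:347: error: (-215:Assertion failed) CV_IS_MAT(_src) && CV_IS_MAT(_dst) && (_src->rows == 1 || _src->cols == 1) && (_dst->rows == 1 || _dst->cols == 1) && _src->cols + _src->rows - 1 == _dst->rows + _dst->cols - 1 && (CV_MAT_TYPE(_src->type) == CV_32FC2 || CV_MAT_TYPE(_src->type) == CV_64FC2) && (CV_MAT_TYPE(_dst->type) == CV_32FC2 || CV_MAT_TYPE(_dst->type) == CV_64FC2) in function 'cvUndistortPointsInternal'
```

>>> move_arm --deltas '[[[2.72, -1.45, 0], 0, 65], [[2.72, -1.45, 0], 0, 65], [[2.72, -1.45, 0.5], 0, 65], [[2.72, -1.45, 1], 0, 65], [[2.72, -1.45, 1], 0, 65], [[2.72, -1.45, 2], 0, 65], [[2.72, -1.45, 2], 0, 65], [[2.72, -1.45, 2.5], 0, 65], [[0, 0, 0], 0, 65], [[0, 0, 0], 0, 65]]'

```text
time_s: 31.52
tcp_pos: [0.4318, -0.0667, 0.1646]
eef_rot: [0.743, 0.669, -0.001, -0.002]
wrist_force: [1.0, 0.2, 0.4]
grip_width: 0.0611
```

>>> move_arm --deltas '[[[0, 0, 0], 0, 65], [[0, 0, 0], 0, 65], [[0, 0, 0], 0, 65], [[0, 0, 0], 0, 65]]'

```text
time_s: 31.85
tcp_pos: [0.4359, -0.0696, 0.1677]
eef_rot: [0.744, 0.668, 0.0, 0.001]
wrist_force: [0.1, -0.2, -0.0]
grip_width: 0.0612
```

Run:
```python
from key import *
go([.4386,-.072,.062],1.464); c=manip.camera_info('wrist');im=np.ascontiguousarray(manip.capture('wrist')[:,:,::-1]);cv2.imwrite('pics/w15.png',im)
print([(a,p,world(c,[p],.099)[0].round(4)) for a,p,b in seg(im,'red',40)])
```

```text
t 31.85 tcp [ 0.4359 -0.0696  0.1677] yawx 1.4625 tilt [ 0.0016 -0.0006] q [-0.32  0.08  1.8  -0.    1.26 -0.21] F [ 0.1 -0.2 -0. ] M [-0.02  0.07  0.03] w 0.0612
delta cm [-0.21  0.27 10.57] spin -0.002
[(589, array([304.1, 101. ]), array([0.4663, 0.0234, 0.099 ])), (510, array([302.1, 158.6]), array([ 0.4602, -0.0242,  0.099 ])), (484, array([300.6, 210.1]), array([ 0.4545, -0.0706,  0.099 ]))]
```

The rack has been knocked about 16 mm in +x; this pin is now at (0.4545, -0.071). I'll adjust to it.

>>> move_arm --deltas '[[[0.08, 1.85, 0], 0.018, 65], [[0, 0, 2.5], 0, 65], [[0, 0, 2.5], 0, 65], [[0, 0, 1.0], 0, 65], [[0, 0, 0], 0, 65], [[0, 0, 0], 0, 65], [[0, 0, 0], 0, 65]]'

```text
time_s: 32.48
tcp_pos: [0.4544, -0.0703, 0.108]
eef_rot: [0.75, 0.661, 0.001, 0.001]
wrist_force: [0.8, -0.1, 0.0]
grip_width: 0.0613
```

Run:
```python
from key import *
go([.4545,-.0708,.062],1.446); c=manip.camera_info('wrist');im=np.ascontiguousarray(manip.capture('wrist')[:,:,::-1]);cv2.imwrite('pics/w16.png',im)
print([(a,p,world(c,[p],.099)[0].round(4)) for a,p,b in seg(im,'red',40)])
```

```text
t 32.48 tcp [ 0.4544 -0.0703  0.108 ] yawx 1.4454 tilt [ 0.002  -0.0005] q [-0.31  0.16  1.86  0.    1.11 -0.18] F [ 0.8 -0.1  0. ] M [-0.07  0.05 -0.  ] w 0.0613
delta cm [-0.05  0.01  4.6 ] spin -0.001
[(976, array([280.6,  94.6]), array([0.4665, 0.0234, 0.099 ])), (831, array([280.4, 168.6]), array([ 0.4603, -0.0243,  0.099 ])), (827, array([281. , 232.1]), array([ 0.4549, -0.07  ,  0.099 ]))]
```

>>> move_arm --deltas '[[[0, 0.04, 2.5], 0, 65], [[0, 0, 2.1], 0, 65], [[0, 0, 0], 0, 65], [[0, 0, 0], 0, 40], [[0, 0, 0], 0, 5], [[0, 0, 0], 0, 5], [[0, 0, 0], 0, 5], [[0, 0, 0], 0, 5], [[0, 0, 0], 0, 5], [[0, 0, 0], 0, 5]]' --force 40

```text
time_s: 33.37
tcp_pos: [0.4542, -0.0699, 0.0616]
eef_rot: [0.75, 0.662, 0.0, 0.0]
wrist_force: [1.0, 0.3, 2.7]
grip_width: 0.0225
```

>>> move_arm --deltas '[[[0, 0, 0], 0, 5], [[0, 0, 0], 0, 5], [[0, 0, 0], 0, 5], [[0, 0, 0], 0, 5]]'

```text
time_s: 33.7
tcp_pos: [0.4542, -0.0699, 0.0615]
eef_rot: [0.75, 0.662, 0.0, 0.0]
wrist_force: [-0.7, -0.2, 5.8]
grip_width: 0.0224
```

Run:
```python
from key import *
st()
```

```text
t 33.7 tcp [ 0.4542 -0.0699  0.0615] yawx 1.4458 tilt [ 0.0011 -0.0003] q [-0.3   0.21  1.93  0.    0.99 -0.18] F [-0.7 -0.2  5.8] M [-0.14  0.09  0.02] w 0.0224
```

>>> move_arm --deltas '[[[0, 0, -1], 0, 5], [[0, 0, -2], 0, 5], [[0, 0, -3], 0, 5], [[0, 0, -3.5], 0, 5], [[0, 0, -3.5], 0, 5], [[0, 0, -3.5], 0, 5], [[0, 0, -3.5], 0, 5], [[0, 0, -1], 0, 5], [[0, 0, 0], 0, 5], [[0, 0, 0], 0, 5]]'

```text
time_s: 34.53
tcp_pos: [0.453, -0.0696, 0.2697]
eef_rot: [0.75, 0.662, -0.0, -0.001]
wrist_force: [0.0, 0.6, -1.7]
grip_width: 0.0222
```

Run:
```python
from h import *
go([.5627,-.254,.2725],.86)
im=np.ascontiguousarray(manip.capture('wrist')[:,:,::-1]); print(seg(im,'red',100))
```

```text
t 34.53 tcp [ 0.453  -0.0696  0.2697] yawx 1.4458 tilt [-0.0019  0.0007] q [-0.3   0.06  1.57  0.    1.51 -0.18] F [ 0.   0.6 -1.7] M [-0.08  0.04 -0.03] w 0.0222
delta cm [-16.93  13.18  -0.32] spin 0.586
[(297, array([281.6, 110.7]), array([272, 102,  20,  19], dtype=int32)), (498, array([517.8, 129.9]), array([504, 118,  28,  24], dtype=int32)), (268, array([281.6, 152.5]), array([273, 144,  18,  18], dtype=int32)), (1442, array([280.6, 258.8]), array([261, 230,  39,  52], dtype=int32))]
```

>>> move_arm --deltas '[[[-2.42, 1.88, 0], 0, 5], [[-2.42, 1.88, 0], 0, 5], [[-2.42, 1.88, 0], 0, 5], [[-2.42, 1.88, 0], 0, 5], [[-2.42, 1.88, 0], 0, 5], [[-2.42, 1.88, 0], 0, 5], [[-2.4, 1.9, 0], 0, 5], [[0, 0, 0], 0.117, 5], [[0, 0, 0], 0.117, 5], [[0, 0, 0], 0.117, 5]]'

```text
time_s: 35.42
tcp_pos: [0.5623, -0.2541, 0.2666]
eef_rot: [0.856, 0.518, -0.002, -0.003]
wrist_force: [0.5, 0.1, -1.3]
grip_width: 0.0223
```

>>> move_arm --deltas '[[[0, 0, 0], 0.117, 5], [[0, 0, 0], 0.118, 5], [[0, 0, 0], 0, 5], [[0, 0, 0], 0, 5], [[0, 0, 0], 0, 5], [[0, 0, 0], 0, 5]]'

```text
time_s: 35.92
tcp_pos: [0.563, -0.2539, 0.2701]
eef_rot: [0.909, 0.418, -0.0, -0.001]
wrist_force: [0.2, 0.9, -1.5]
grip_width: 0.0226
```

Run:
```python
from key import *
go([.5627,-.254,.182],.86); s=manip.sense();c=manip.camera_info('wrist');im=np.ascontiguousarray(manip.capture('wrist')[:,:,::-1]); cv2.imwrite('pics/w17.png',im)
print(seg(im,'red',15)); x=s['tcp_pos']; t=pix(c,[x-[0,0,.0555]])[0];k=pix(c,[.5627,-.254,.12])[0]; print('tip pred',t,'slot pred',k)
u,v=t.astype(int)
cv2.imwrite('pics/w17c.png',cv2.resize(im[v-100:v+80,u-100:u+100],None,fx=3.3,fy=3.3,interpolation=cv2.INTER_CUBIC))
```

```text
t 35.92 tcp [ 0.563  -0.2539  0.2701] yawx 0.8615 tilt [-0.0015  0.001 ] q [-0.54  0.31  1.25  0.    1.58  0.17] F [ 0.2  0.9 -1.5] M [-0.11  0.06 -0.04] w 0.0226
delta cm [-0.03 -0.    8.81] spin 0.002
[(27, array([346.2,  42.6]), array([343,  34,   8,  20], dtype=int32)), (568, array([62.7, 64.8]), array([46, 52, 38, 23], dtype=int32)), (142, array([365.1,  87. ]), array([345,  80,  40,  18], dtype=int32)), (484, array([ 89.6, 100.6]), array([75, 90, 34, 21], dtype=int32)), (50, array([272.1, 194.5]), array([271, 187,   4,  16], dtype=int32)), (47, array([288. , 194.7]), array([287, 187,   3,  16], dtype=int32)), (1369, array([280.7, 257. ]), array([262, 230,  38,  50], dtype=int32))]
tip pred [280.2434799  215.41014196] slot pred [280.43603475 193.80128914]
```

View pics/w17c.png

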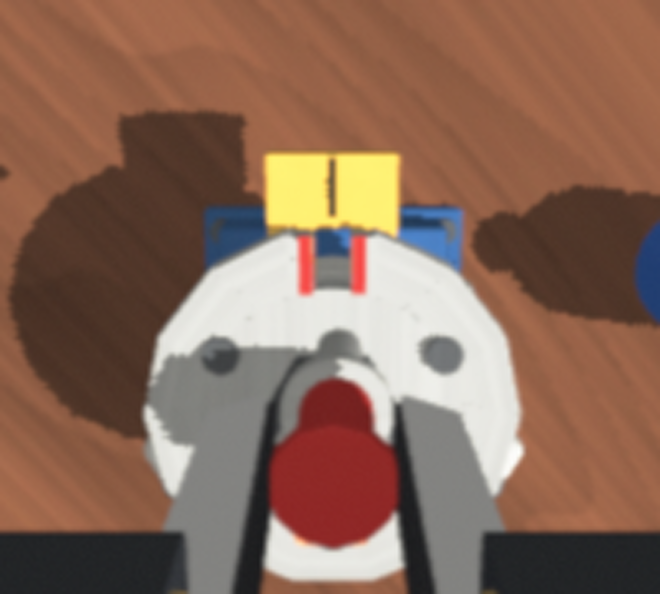

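Keyway middle is at (280,194.6), against a predicted slot position of (280.4,193.8). The pin's tip leans about 2 mm toward +y of the tool, so I'll shift by 1.2 mm to compensate and go down.

>>> move_arm --deltas '[[[-0.03, -0.12, 2], 0, 5], [[0, 0, 2.5], 0, 5], [[0, 0, 2.5], 0, 5], [[0, 0, 1.8], 0, 5], [[0, 0, 0], 0, 5], [[0, 0, 0], 0, 5], [[0, 0, 0.5], 0, 5], [[0, 0, 0.5], 0, 5], [[0, 0, 0.5], 0, 5], [[0, 0, 0], 0, 5]]'

```text
time_s: 36.8
tcp_pos: [0.562, -0.2534, 0.1676]
eef_rot: [0.909, 0.417, -0.0, -0.0]
wrist_force: [-0.0, 0.0, -1.7]
grip_width: 0.0223
```

Run:
```python
from key import *
st()
```

```text
t 36.8 tcp [ 0.562  -0.2534  0.1676] yawx 0.8599 tilt [-0.0006  0.0005] q [-0.54  0.35  1.44  0.    1.35  0.17] F [-0.   0.  -1.7] M [-0.09  0.11 -0.02] w 0.0223
```

>>> move_arm --deltas '[[[0, 0, 0.5], 0, 5], [[0, 0, 0.5], 0, 5], [[0, 0, 0.4], 0, 5], [[0, 0, 0.4], 0, 5], [[0, 0, 0], 0, 5], [[0, 0, 0], 0, 5]]'

```text
time_s: 37.3
tcp_pos: [0.5622, -0.2535, 0.1496]
eef_rot: [0.909, 0.417, -0.0, -0.0]
wrist_force: [-0.6, 0.0, -1.1]
grip_width: 0.0223
```

Run:
```python
from key import *
st()
```

```text
t 37.3 tcp [ 0.5622 -0.2535  0.1496] yawx 0.8598 tilt [-0.0004  0.0003] q [-0.54  0.36  1.47  0.    1.31  0.17] F [-0.6  0.  -1.1] M [-0.03  0.17  0.01] w 0.0223
```

>>> move_arm --deltas '[[[0, 0, 0.5], 0, 5], [[0, 0, 0.5], 0, 5], [[0, 0, 0.5], 0, 5], [[0, 0, 0.4], 0, 5], [[0, 0, 0.3], 0, 5], [[0, 0, 0], 0, 5], [[0, 0, 0], 0, 5]]'

```text
time_s: 37.88
tcp_pos: [0.5623, -0.2536, 0.1278]
eef_rot: [0.909, 0.417, -0.0, -0.0]
wrist_force: [0.2, -0.0, -0.5]
grip_width: 0.0225
```

>>> move_arm --deltas '[[[0, 0, 0.2], 0, 5], [[0, 0, 0.1], 0, 5], [[0, 0, 0.1], 0, 5], [[0, 0, 0], 0, 5], [[0, 0, 0], 0, 5]]'

```text
time_s: 38.3
tcp_pos: [0.5626, -0.2536, 0.1254]
eef_rot: [0.909, 0.417, 0.001, 0.001]
wrist_force: [-0.6, 0.7, 5.4]
grip_width: 0.0221
```

Run:
```python
from key import *
st()
```

```text
t 38.3 tcp [ 0.5626 -0.2536  0.1254] yawx 0.8598 tilt [ 0.0015 -0.0006] q [-0.54  0.37  1.51  0.    1.26  0.17] F [-0.6  0.7  5.4] M [0.2  0.5  0.05] w 0.0221
```

>>> move_arm --deltas '[[[0, 0, -0.1], 0, 40], [[0, 0, 0], 0, 40], [[0, 0, 0], 0, 40], [[0, 0, 0], 0, 40], [[0, 0, -1.5], 0, 40], [[0, 0, -3.5], 0, 40], [[0, 0, -3.5], 0, 40], [[0, 0, -3.5], 0, 40], [[0, 0, -1.5], 0, 40], [[0, 0, 0], 0, 40]]'

```text
time_s: 39.13
tcp_pos: [0.5645, -0.2548, 0.2647]
eef_rot: [0.909, 0.417, 0.003, 0.004]
wrist_force: [1.0, 0.6, 0.3]
grip_width: 0.0375
```

>>> move_arm --deltas '[[[-2.8, 0, 0], 0, 52], [[-2.8, 0, 0], 0, 52], [[0, 0, 0], 0, 52], [[0, 0, 0], 0, 52], [[0, 0, 0], 0, 52], [[0, 0, 0], 0, 52]]'

```text
time_s: 39.63
tcp_pos: [0.526, -0.2951, 0.2591]
eef_rot: [0.909, 0.417, -0.0, -0.001]
wrist_force: [-0.3, -0.1, 0.4]
grip_width: 0.0491
```

Run:
```python
from h import *
X,Y=.526,-.2965
go([X,Y,.152],.86); c=manip.camera_info('wrist');im=np.ascontiguousarray(manip.capture('wrist')[:,:,::-1]); cv2.imwrite('pics/w18.png',im)
H,S,V=cv2.split(cv2.cvtColor(im,cv2.COLOR_BGR2HSV))
M=(H>3)&(H<28)&(S>60)&(V>150)
cen=pix(c,[X,Y,.187])[0]; v,u=np.mgrid[:420,:560]; M&=np.hypot(u-cen[0],v-cen[1])<40
_,L,st_,_=cv2.connectedComponentsWithStats(M.astype(np.uint8)); M=L==1+np.argmax(st_[1:,4])
best=[]
for th in np.radians(np.arange(0,60,1)):
  for dx in(-.003,-.0015,0,.0015,.003):
   for dy in(-.003,-.0015,0,.0015,.003):
    k=th+np.arange(6)*np.pi/3
    P=pix(c,np.c_[X+dx+.0208*np.cos(k),Y+dy+.0208*np.sin(k),0*k+.187])
    B=np.zeros(M.shape,np.uint8);cv2.fillPoly(B,[np.round(P*16).astype(int)],1,shift=4);B=B>0
    best.append(((B&M).sum()/(B|M).sum(),np.degrees(th),dx,dy))
print(cen,M.sum(),np.round(sorted(best)[::-1][:8],4).tolist())
a,b=int(cen[0]),int(cen[1])
cv2.imwrite('pics/w18c.png',cv2.resize(im[b-70:b+80,a-80:a+80],None,fx=4,fy=4,interpolation=cv2.INTER_CUBIC))
```

```text
t 39.63 tcp [ 0.526  -0.2951  0.2591] yawx 0.8604 tilt [-0.0008  0.0015] q [-0.63  0.29  1.31  0.    1.55  0.08] F [-0.3 -0.1  0.4] M [-0.09  0.12  0.01] w 0.0491
delta cm [-0.11  0.11 10.71] spin 0.0
[281.29554406 211.70544489] 1314 [[0.9244, 21.0, 0.0, -0.0015], [0.918, 22.0, 0.0, -0.0015], [0.9111, 22.0, 0.0, 0.0], [0.9098, 19.0, 0.0, 0.0], [0.9098, 19.0, 0.0, -0.0015], [0.9059, 25.0, 0.0, -0.0015], [0.9059, 24.0, 0.0, -0.0015], [0.9058, 17.0, 0.0, 0.0]]
```

>>> move_arm --deltas '[[[-0.12, 0.13, 0], -0.11, 52], [[0, 0, 0], -0.11, 52], [[0, 0, 0], -0.11, 52], [[0, 0, 0], -0.11, 52], [[0, 0, 0], -0.113, 52], [[0, 0, 2.5], 0, 52], [[0, 0, 2.5], 0, 52], [[0, 0, 2.5], 0, 52], [[0, 0, 2.0], 0, 52], [[0, 0, 1.2], 0, 52]]'

```text
time_s: 40.52
tcp_pos: [0.5253, -0.296, 0.1502]
eef_rot: [0.76, 0.65, -0.0, -0.002]
wrist_force: [0.5, 0.4, 0.4]
grip_width: 0.0487
```

>>> move_arm --deltas '[[[0, 0, 0], 0, 52], [[0, 0, 0], 0, 52], [[0, 0, 0], 0, 25], [[0, 0, 0], 0, 25], [[0, 0, 0], 0, 25], [[0, 0, 0], 0, 25], [[0, 0, 0], 0, 25]]'

```text
time_s: 41.1
tcp_pos: [0.5247, -0.2976, 0.1542]
eef_rot: [0.761, 0.649, -0.001, -0.0]
wrist_force: [-5.1, 1.1, 5.3]
grip_width: 0.0357
```

Run:
```python
from key import *
st()
```

```text
t 41.1 tcp [ 0.5247 -0.2976  0.1542] yawx 1.4128 tilt [-0.0015 -0.0002] q [-0.63  0.34  1.49 -0.    1.31 -0.47] F [-5.1  1.1  5.3] M [0.19 1.21 0.02] w 0.0357
```

>>> move_arm --deltas '[[[0, -0.1, -0.2], 0.03, 25], [[0, 0, 0], 0.07, 25], [[0, 0, 0], 0.11, 25], [[0, 0, 0], 0.11, 25], [[0, 0, 0], 0.11, 25], [[0, 0, 0], 0.11, 25], [[0, 0, 0], 0.11, 25], [[0, 0, 0], 0.11, 25], [[0, 0, 0], 0.11, 25], [[0, 0, 0], 0.11, 25]]'

```text
time_s: 41.93
tcp_pos: [0.5245, -0.2975, 0.1539]
eef_rot: [0.977, 0.212, -0.0, -0.0]
wrist_force: [-1.0, -0.9, -4.6]
grip_width: 0.0357
```

Run:
```python
from key import *
st()
```

```text
t 41.93 tcp [ 0.5245 -0.2975  0.1539] yawx 0.4274 tilt [-0.0011  0.0008] q [-0.63  0.34  1.49 -0.    1.31  0.51] F [-1.  -0.9 -4.6] M [-0.04  0.45  0.05] w 0.0357
```

>>> move_arm --deltas '[[[0, 0, 0], 0.11, 25], [[0, 0, 0], 0.11, 25], [[0, 0, 0], 0.11, 25], [[0, 0, 0], 0.11, 25], [[0, 0, 0], 0.11, 25], [[0, 0, 0], 0.11, 25], [[0, 0, 0], 0.11, 25], [[0, 0, 0], 0.11, 25], [[0, 0, 0], 0.11, 25], [[0, 0, 0], 0.05, 25]]'

```text
time_s: 42.77
tcp_pos: [0.5245, -0.2973, 0.1535]
eef_rot: [0.954, -0.301, -0.001, -0.0]
wrist_force: [-1.5, -1.0, -6.1]
grip_width: 0.0354
```

Run:
```python
from key import *
st()
```

```text
t 42.77 tcp [ 0.5245 -0.2973  0.1535] yawx -0.6117 tilt [-0.0014  0.0014] q [-0.63  0.34  1.49  0.    1.31  1.55] F [-1.5 -1.  -6.1] M [-0.02  0.35  0.05] w 0.0354
```

Turned 2.02 rad; the stop should be at about 2.44.

>>> move_arm --deltas '[[[0, 0, 0], 0.08, 25], [[0, 0, 0], 0.08, 25], [[0, 0, 0], 0.06, 25], [[0, 0, 0], 0.04, 25], [[0, 0, 0], 0.04, 25], [[0, 0, 0], 0, 25]]'

```text
time_s: 43.27
tcp_pos: [0.5246, -0.2972, 0.1534]
eef_rot: [0.899, -0.439, -0.001, -0.0]
wrist_force: [-0.8, -1.4, -7.3]
grip_width: 0.0356
```

Run:
```python
from key import *
st()
```

```text
t 43.27 tcp [ 0.5246 -0.2972  0.1534] yawx -0.908 tilt [-0.0013  0.0015] q [-0.63  0.34  1.49  0.    1.31  1.85] F [-0.8 -1.4 -7.3] M [ 0.    0.24 -0.09] w 0.0356
```

>>> move_arm --deltas '[[[0, 0, 0], 0.03, 25], [[0, 0, 0], 0.03, 25], [[0, 0, 0], 0, 25]]'

```text
time_s: 43.52
tcp_pos: [0.5245, -0.2972, 0.1534]
eef_rot: [0.885, -0.465, -0.001, -0.0]
wrist_force: [-0.0, 0.1, -10.7]
grip_width: 0.0357
```

Run:
```python
from key import *
st()
```

```text
t 43.52 tcp [ 0.5245 -0.2972  0.1534] yawx -0.9669 tilt [-0.0014  0.0015] q [-0.63  0.34  1.49  0.    1.31  1.91] F [ -0.    0.1 -10.7] M [ 0.02  0.16 -0.04] w 0.0357
```

>>> move_arm --deltas '[[[0, 0, 0], 0.02, 25], [[0, 0, 0], 0.02, 25], [[0, 0, 0], 0, 25]]'

```text
time_s: 43.77
tcp_pos: [0.5245, -0.2972, 0.1535]
eef_rot: [0.876, -0.483, -0.001, -0.0]
wrist_force: [0.8, -0.9, -15.9]
grip_width: 0.0356
```

Run:
```python
from key import *
st()
```

```text
t 43.77 tcp [ 0.5245 -0.2972  0.1535] yawx -1.0076 tilt [-0.0015  0.0015] q [-0.63  0.34  1.49  0.    1.31  1.95] F [  0.8  -0.9 -15.9] M [-0.12  0.02  0.03] w 0.0356
```

>>> move_arm --deltas '[[[0, 0, 0.1], 0.02, 25], [[0, 0, 0], 0.02, 25], [[0, 0, 0], 0, 25]]'

```text
time_s: 44.02
tcp_pos: [0.5246, -0.2972, 0.1535]
eef_rot: [0.866, -0.5, -0.001, -0.0]
wrist_force: [-0.7, -0.5, -14.3]
grip_width: 0.0354
```

Run:
```python
from key import *
st()
```

```text
t 44.02 tcp [ 0.5246 -0.2972  0.1535] yawx -1.0481 tilt [-0.0009  0.0009] q [-0.63  0.34  1.5   0.    1.31  1.99] F [ -0.7  -0.5 -14.3] M [0.06 0.15 0.05] w 0.0354
```

>>> move_arm --deltas '[[[0, 0, 0], 0.02, 25], [[0, 0, 0], 0.02, 25], [[0, 0, 0], 0, 25]]'

```text
time_s: 44.27
tcp_pos: [0.5246, -0.2972, 0.1535]
eef_rot: [0.856, -0.517, -0.001, -0.0]
wrist_force: [-1.5, 0.4, -15.7]
grip_width: 0.0357
```

Run:
```python
from key import *
st()
```

```text
t 44.27 tcp [ 0.5246 -0.2972  0.1535] yawx -1.0874 tilt [-0.001   0.0008] q [-0.63  0.34  1.5   0.    1.31  2.03] F [ -1.5   0.4 -15.7] M [0.07 0.11 0.52] w 0.0357
```

>>> move_arm --deltas '[[[0, 0, 0], 0.012, 25], [[0, 0, 0], 0, 25], [[0, 0, 0], 0, 25]]'

```text
time_s: 44.52
tcp_pos: [0.5246, -0.2972, 0.1535]
eef_rot: [0.853, -0.522, -0.001, -0.0]
wrist_force: [-0.5, 0.4, -17.1]
grip_width: 0.0356
```

Run:
```python
from key import *
st()
```

```text
t 44.52 tcp [ 0.5246 -0.2972  0.1535] yawx -1.0986 tilt [-0.001   0.0008] q [-0.63  0.34  1.5   0.    1.31  2.04] F [ -0.5   0.4 -17.1] M [0.13 0.18 0.66] w 0.0356
```

>>> move_arm --deltas '[[[0, 0, 0], 0, 55], [[0, 0, 0], 0, 55], [[0, 0, 0], 0, 55], [[0, 0, 0], 0, 55], [[0, 0, 0], 0, 55], [[0, 0, -2], 0, 55], [[0, 0, -3.5], 0, 55], [[0, 0, -3.5], 0, 55], [[0, 0, -3.5], 0, 55], [[0, 0, -3.5], 0, 55]]'

```text
time_s: 45.35
tcp_pos: [0.5249, -0.2975, 0.3166]
eef_rot: [0.853, -0.522, 0.001, -0.0]
wrist_force: [1.0, -0.6, 0.4]
grip_width: 0.0517
```

>>> move_arm --deltas '[[[-2, -1.6, -3.5], 0, 55], [[-2, -1.6, -3.5], 0, 55], [[-2, -1.6, -2], 0, 55], [[-2, -1.6, 0], 0, 55], [[-2, -1.6, 0], 0, 55], [[-1.5, -1.6, 0], 0, 55], [[0, 0, 0], 0, 55], [[0, 0, 0], 0, 55], [[0, 0, 0], 0, 55], [[0, 0, 0], 0, 55]]'

```text
time_s: 46.18
tcp_pos: [0.5576, -0.1546, 0.4014]
eef_rot: [0.852, -0.523, 0.0, 0.0]
wrist_force: [-0.1, 0.6, 0.2]
grip_width: 0.0517
```

Run:
```python
from h import *
st(); c=manip.camera_info('wrist');im=np.ascontiguousarray(manip.capture('wrist')[:,:,::-1]); sd=manip.capture('side')[:,:,::-1]
P=pix(c,[[.644,.0025,.12],[.525,-.297,.12]]); cs=manip.camera_info('side'); Q=pix(cs,[[.644,.0025,.13],[.525,-.297,.13]]); print(P,Q)
def crop(i,p,r,s):
    i=cv2.copyMakeBorder(i,r,r,r,r,cv2.BORDER_CONSTANT); u,v=p.round().astype(int); return cv2.resize(np.ascontiguousarray(i[max(v,0):v+2*r,max(u,0):u+2*r]),(s,s),interpolation=cv2.INTER_CUBIC)
cv2.imwrite('pics/fin.png',np.vstack([np.hstack([crop(im,P[0],55,300),crop(im,P[1],55,300)]),np.hstack([crop(sd,Q[0],35,300),crop(sd,Q[1],35,300)])]))
```

```text
t 46.18 tcp [ 0.5576 -0.1546  0.4014] yawx -1.1005 tilt [-0.     -0.0006] q [-0.39  0.25  1.03 -0.    1.86  2.28] F [-0.1  0.6  0.2] M [ 0.09  0.1  -0.  ] w 0.0517
[[192.71948464 236.96731266]
 [342.74582077 103.31381456]] [[248.61185273 180.65004366]
 [331.11199507 141.21181682]]
```

View pics/fin.png

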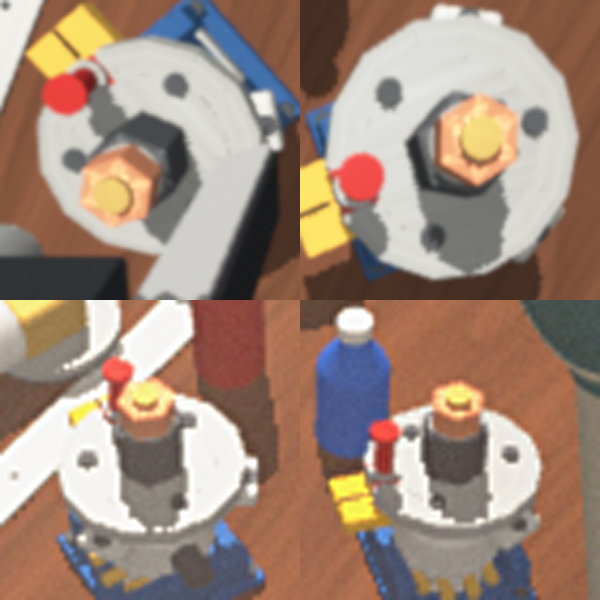

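Both pins are seated with their collars on the hubs, and both nuts are down. One last numeric check: a tight nut's corners should point at about 48° on A and 1.5° on B.

Run:
```python
from h import *
c=manip.camera_info('wrist');im=np.ascontiguousarray(manip.capture('wrist')[:,:,::-1])
H,S,V=cv2.split(cv2.cvtColor(im,cv2.COLOR_BGR2HSV));v,u=np.mgrid[:420,:560]
for X,Y in((.644,.0025),(.525,-.297)):
    M=(H>3)&(H<28)&(S>60)&(V>150);cen=pix(c,[X,Y,.186])[0];M&=np.hypot(u-cen[0],v-cen[1])<26
    _,L,s,_=cv2.connectedComponentsWithStats(M.astype(np.uint8));M=L==1+np.argmax(s[1:,4]);best=[]
    for d in range(60):
      for dx in np.arange(-3,4)*.001:
        for dy in np.arange(-3,4)*.001:
          k=np.radians(d)+np.arange(6)*np.pi/3
          T=np.c_[X+dx+.0208*np.cos(k),Y+dy+.0208*np.sin(k),0*k+.186]
          B=np.zeros(M.shape,np.uint8)
          P=np.vstack([pix(c,T),pix(c,T-[0,0,.022])]) if 1 else 0
          for Q in(pix(c,T),): cv2.fillPoly(B,[np.round(Q*16).astype(int)],1,shift=4)
          B=B>0;best.append(((B&M).sum()/(B|M).sum(),d,dx,dy))
    print(M.sum(),[(round(a,3),d) for a,d,_,_ in sorted(best)[::-1][:6]])
```

```text
645 [(np.float64(0.818), 49), (np.float64(0.812), 49), (np.float64(0.812), 48), (np.float64(0.811), 55), (np.float64(0.811), 54), (np.float64(0.81), 40)]
751 [(np.float64(0.967), 59), (np.float64(0.967), 1), (np.float64(0.966), 1), (np.float64(0.965), 0), (np.float64(0.953), 57), (np.float64(0.952), 2)]
```

Both nuts fit the tight angle. I'll hand in.

```bash
python3 -c "
from cell import manip
print(manip.sign_off())"
```

```text
the job is handed in; nothing more can be done
None
```

Both pumps on the bench are ready to fit, and I handed the job in at about 46 s. On each one I lined the keyway up with the slot, pushed a pin home, and only then ran the nut down until it stopped.

- **Pins:** each went in without resistance and stopped at the depth worked out for fully home, with 5–7 N of contact. The last picture shows both collars resting on the hubs.
- **Nuts:** turning torque rose to about 0.6–0.65 N m at the stop on both. The final hexagon angles match the tight position: pump A measured about 49° against 48° expected, and pump B about 0–1° against 1.5°. Pump A's fit is weaker (overlap 0.82, against 0.97 on B), because the picture was less clear there.

**What did not go to plan:**
- The fingertips turned out to sit about 20 mm behind the TCP, not 11 mm ahead as stated. The first try at pump A's nut closed on the stud, and the first try at pump B's boss closed on its nut. I redid both lower down. No nut was turned before its pin was in.
- The rack was knocked about 16 mm partway through, so I measured it again before taking the second pin.
- Two pins are still in the rack. I did not move any of the other things on the bench.

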